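Weigh down a laminated turning blank

ROBOT

A 7-joint arm with a two-finger parallel gripper is mounted at the origin on the work surface. World frame = base frame: x ahead of the robot, y to its left, z up, the work surface at z = 0. Lengths are in m, angles in rad, forces in N, time in s.
With the tool pointing down it reaches from about 0.425 to 0.825 m from the base axis. Payload 3.6 kg.
Tool frame: the origin (TCP) lies at the very end of the fingers, on their centre line; the grasp point (between the pads) lies 19 mm behind it; z points along the fingers, y is the line along which they close (so a half turn about z gives the same grasp; the last joint's range is limited). The gripper opens to 85 mm and grips with 20 to 120 N. Pads are 22 mm wide; open, the fingers measure 114 mm over their backs; the gripper's body (76 mm by 85 mm) begins 54 mm behind the grasp point. The pads swing forward as they close: fully open they stand 13 mm farther back than shut.
Start: joints at [1.317, 0.615, -0.013, 1.423, 0.008, 1.103, -0.04], TCP at [0.146, -0.633, 0.203] pointing down, gripper open.
Joint ranges: [-3.12, 3.12], [-0.3, 2.06], [-1.34, 1.32], [0.26, 2.42], [-1.36, 4.5], [0.01, 1.98], [-2.84, 2.84]. Speed limits (rad/s): [2.79, 2.79, 3.14, 3.14, 3.14, 3.14, 3.14].

INTERFACE

Orientations are given as a rotation vector (axis times angle).
In Python, from cell import * gives the robot as it stands.
- The arm moves only by the tool servo_tool, never from a script. Its argument "plan" is a list of rows, each a list of 4 numbers: the shift along the world's x, y, z each as a share of 0.03 m, from -1 to 1, then the turn about the world's z as a share of 6 degrees, from -1 to 1. A call has 1 to 20 rows; each row shifts and turns the commanded pose from where the row before left it; what a row does not reach is not made up. A row lasts 1/12 s, in which the tool goes at most 41.7 mm and 7.16 degrees, less where a joint would pass 70% of its speed; a pose out of reach is approached as far as the arm can. A call with a number of a shift or a turn outside -1 to 1 is refused whole. A call with a gripper value outside its range is refused whole. "hand" is the opening, from 0 (shut) to 1 (fully open), set as the call begins (left out, the last holds). The fingers move at their own pace and stop on an object; the grip force is fixed at half the most. Time passes only in rows, so rows that do not move let the fingers close. It gives the time, the measured TCP pose, the force, the opening and the grip force at its end, in the units of the state.
- get_obs(): the state, without advancing time (a new reading comes with each control period).
- get_image(name): name is "scene" or "top" or "wrist"; returns a dict with "image" (480x640x3 uint8, red, green, blue), "fx", "fy", "cx", "cy" (pixels), "world_from_camera" (4x4, takes a point from camera to world coordinates). Camera axes: x right, y down, z forward; pixel columns grow to the right and rows downward; lengths in m; the calibration is good to about 2 mm. The wrist camera is an equidistant fisheye: a pixel r from the principal point sees the ray r / f radians off the axis. A picture is of the moment at which its call begins. There is no depth.
- sign_off(): hands the job in; it is judged then, once.
The state is a dict: "clock": time; "joint_pos": joint angles; "dq": joint speeds; "tau": joint torques, N m; "tcp_pos": TCP position; "eef_rot": TCP orientation; "contact_force": force on the tool from outside, world axes, zero at the start; "moment": the same for the moment, N m; "finger_gap": opening from 0.0 (shut) to 1.0 (fully open); "grip_force": force on a finger pad.
Only numpy, scipy, OpenCV 4.12 (cv2) and the standard library are available. Lean on these libraries where they do the work, as an engineer would, in place of code of your own. Each camera call takes 0.05 s, during which the arm holds its last target. There are 200 camera calls.

TASK

Finish stacking the turning blank in the blue jig and weigh it down: lower every loose board gently onto the pile, square and flush with it, then stand the weight carrier (the pressing board with the post) squared up on top of them. Then thread the three ring weights fully home on its post, largest first and smallest last. How high the pile stands is unknown, so lower until you feel contact, do not drop or press hard, and leave the other things on the bench alone.

Things in the scene. Friction and masses are not known exactly. Their poses are not given: they have to be found in the camera images.
- jig: Fixed blue gluing jig: a low open frame 182 x 82 mm, 22 mm high, on the bench; origin at its centre at bench level, x along its length, z up. A part-built pile of boards, 140 x 60 mm like the loose ones, stands in it, centred on the origin with its length along x. The top of that pile is level, lies somewhere between 45 and 81 mm above the bench and is not told: it must be felt or seen. The pile does not give.
- board1_c (a point): Loose board 1 of dark brown wood, 140 x 60 x 18 mm (x, y, z), 0.11 kg. This point is its centre, 9 mm above its underside; x along its length, z up. It may be absent.
- board2_c (a point): Loose board 2 of pale wood, 140 x 60 x 18 mm (x, y, z), 0.11 kg. This point is its centre, 9 mm above its underside; x along its length, z up. It may be absent.
- board3_c (a point): Loose board 3 of mid-brown wood, 140 x 60 x 18 mm (x, y, z), 0.11 kg. This point is its centre, 9 mm above its underside; x along its length, z up. It may be absent.
- board4_c (a point): Loose board 4 of dark brown wood, 140 x 60 x 18 mm (x, y, z), 0.11 kg. This point is its centre, 9 mm above its underside; x along its length, z up. It may be absent.
- caul_post (a point): Weight carrier: a plywood pressing board 150 x 66 x 20 mm with an upright round steel post in the middle of its top, 20 mm in diameter and 54 mm tall with a bevelled top; 0.3 kg; carried by the post. This point is on the post's axis half-way up it, 27 mm above the pressing board's top and 47 mm above its underside; x along the pressing board's length, z up the post.
- ring_big_c (a point): Large red ring weight, 66 mm outside diameter, 24 mm hole, 16 mm thick, about 0.37 kg, lying flat. This point is its centre, on the hole's axis, 8 mm above its underside; z along the hole.
- ring_mid_c (a point): Medium yellow ring weight, 58 mm outside diameter, 24 mm hole, 16 mm thick, about 0.28 kg, lying flat. This point is its centre, on the hole's axis, 8 mm above its underside; z along the hole.
- ring_small_c (a point): Small green ring weight, 50 mm outside diameter, 24 mm hole, 16 mm thick, about 0.2 kg, lying flat. This point is its centre, on the hole's axis, 8 mm above its underside; z along the hole.
- glue: White glue bottle, 60 mm in diameter and 160 mm tall; origin at its underside. A bystander.
- mallet: Mallet lying on the bench, origin under its middle; origin at its underside. A bystander.
- jar: Glass screw jar with steel lid, 56 mm in diameter and 45 mm tall; origin at its underside. A bystander.
- sander: Cork sanding block 75 x 45 x 28 mm; origin at its underside. A bystander.
- centre: Pointed steel lathe centre standing up, 26 mm in diameter and 55 mm tall; origin at its underside. A bystander.
- tape: Yellow tape measure 60 x 55 x 32 mm; origin at its underside. A bystander.
There are look-alikes about, which are no part of the job. Of the things shaped like the part that bears ring_big_c, the red one is meant.

How it is judged:
By the outcome, as a careful person would: the job done as asked, in the order asked, and still so for the second after the job is handed in, with the robot touching nothing.
Of board1, board2, board3, board4 only 2 to 4 are there at a start; the rules pass over those that are not, and their reading is None.
At some moment in a run one of ring_mid, ring_small may be knocked a few centimetres aside while the robot is not near it.
It also fails if it takes over 210 s, if anything falls off the work surface, if the arm or the gripper's body presses on something with over 40 N, if the wrist force passes 120 N, or if a joint passes its speed limit or range.

## Working session

There is one attempt and no reset: what is moved stays moved. The work goes in short steps, Python scripts to look and compute and a tool call to move; the robot and the scene stay as the last step left them, time stands still between calls to the robot, and variables do not carry over. Pictures are saved under pics/ and viewed, at most 14 in all, crops included, and the job is handed in when it is done.

Besides the shell and the picture viewer there is one more tool, called as name(argument=value, ...) on one line, values as JSON. servo_tool: Moves the arm, as the interface text tells. Its arguments: {"type":"object","properties":{"plan":{"type":"array"},"hand":{"type":"number"}},"required":["plan"]}

```bash
mkdir -p pics; ls
cat > h.py <<'E'
from cell import *
import numpy as np, cv2
def snap(n,f):
    d=get_image(n); cv2.imwrite('pics/'+f+'.png',d['image'][:,:,::-1])
    np.savez('pics/'+f+'.npz',**{k:np.array(v) for k,v in d.items()}); return d
def load(f): return dict(np.load('pics/'+f+'.npz'))
def ray(d,u,v,fish=False):
    x=(u-d['cx'])/d['fx'];y=(v-d['cy'])/d['fy']
    if fish:
        r=np.hypot(x,y); s=np.sin(r)/max(r,1e-9); c=np.array([x*s,y*s,np.cos(r)])
    else: c=np.array([x,y,1.])
    T=d['world_from_camera']; return T[:3,3],T[:3,:3]@c
def plane(d,u,v,z,fish=False):
    o,r=ray(d,u,v,fish); return o+r*(z-o[2])/r[2]
def tri(rays):
    A=np.zeros((3,3));b=np.zeros(3)
    for o,r in rays:
        r=r/np.linalg.norm(r);P=np.eye(3)-np.outer(r,r);A+=P;b+=P@o
    p=np.linalg.solve(A,b); return p,[np.linalg.norm(np.cross(p-o,r/np.linalg.norm(r))) for o,r in rays]
def proj(d,p,fish=False):
    T=d['world_from_camera'];c=T[:3,:3].T@(np.array(p)-T[:3,3])
    if fish:
        h=np.hypot(c[0],c[1]);t=np.arctan2(h,c[2]);k=t/max(h,1e-9);return d['cx']+d['fx']*c[0]*k,d['cy']+d['fy']*c[1]*k
    return d['cx']+d['fx']*c[0]/c[2],d['cy']+d['fy']*c[1]/c[2]
E
python3 - <<'E'
from h import *
for n in ('scene','top','wrist'):
    d=snap(n,n+'0'); print(n,d['fx'],d['cx'],d['cy'],np.round(d['world_from_camera'],3).tolist())
print(get_obs())
E
```

```text
pics
scene 470.0072955429162 322.19144262288194 239.88806312498164 [[-0.814, 0.374, -0.444, 0.992], [0.581, 0.53, -0.618, 0.656], [0.004, -0.761, -0.649, 0.719], [0.0, 0.0, 0.0, 1.0]]
top 555.9234255110658 319.9044155215481 234.69226964421216 [[-0.011, -0.986, 0.167, 0.287], [-1.0, 0.009, -0.014, 0.073], [0.012, -0.167, -0.986, 1.59], [0.0, 0.0, 0.0, 1.0]]
wrist 371.64829954431775 315.36310195858493 237.70254777999355 [[0.225, -0.935, -0.273, 0.215], [-0.974, -0.216, -0.064, -0.618], [0.001, 0.28, -0.96, 0.373], [0.0, 0.0, 0.0, 1.0]]
{'clock': 0.15, 'joint_pos': array([ 1.3174924 ,  0.61567935, -0.01264301,  1.42455096,  0.0080983 ,
        1.10340425, -0.04040406]), 'dq': array([-0.00022187, -0.00322897, -0.00054627, -0.00215338, -0.00046724,
       -0.00129148,  0.0003724 ]), 'tau': array([ 5.63418489e-04, -4.69660628e+01,  2.59434348e-01, -1.71251357e+01,
        1.00152698e-02,  7.11132103e-03, -1.89596989e-05]), 'tcp_pos': array([ 0.14604429, -0.63271286,  0.20240907]), 'eef_rot': array([-3.11943287e+00, -3.55401933e-01,  3.56409828e-04]), 'contact_force': array([ 0.36415095,  0.02552466, -0.59000384]), 'moment': array([ 0.03670847, -0.00160397, -0.05165321]), 'grip_force': 0.0, 'finger_gap': 0.9992482922005469}
```

View pics/top0.png

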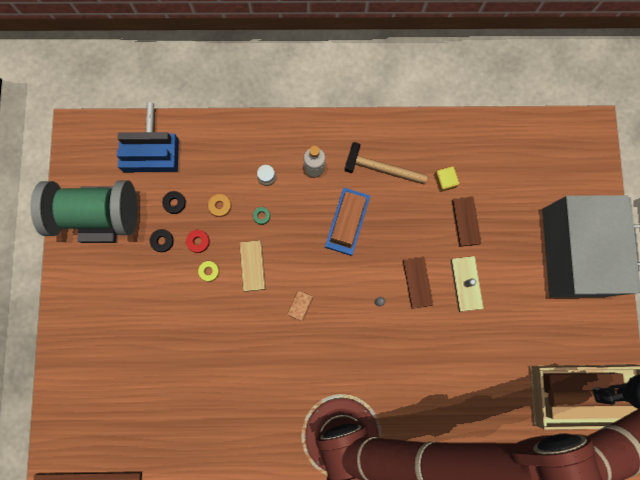

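View pics/scene0.png

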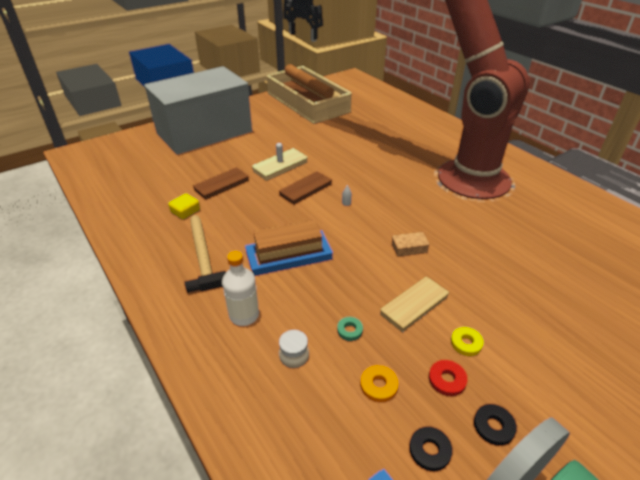

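Look-alikes, in top-view pixels:
- **Rings:** red (197,241), orange (219,205), black (174,202) and (162,240), yellow (208,271), green (261,215). I choose red, yellow and green. Orange and both blacks are decoys.
- **Boards:** dark (466,221), dark (418,282), pale (252,265). Mid-brown appears only on the pile, in the jig at (348,221).
- **Carrier:** (468,283).

Next I'll measure these and check the choice in one crop.

```bash
cat > m.py <<'E'
from h import *
t=load('top0');s=load('scene0')
def ff(d,seed,tol):
    im=cv2.cvtColor(d['image'],cv2.COLOR_RGB2LAB).copy();m=np.zeros((482,642),np.uint8)
    cv2.floodFill(im,m,seed,0,(tol[0],tol[1],tol[1]),(tol[0],tol[1],tol[1]),4|cv2.FLOODFILL_MASK_ONLY|cv2.FLOODFILL_FIXED_RANGE|(255<<8))
    m=m[1:-1,1:-1];c=max(cv2.findContours(m,cv2.RETR_EXTERNAL,cv2.CHAIN_APPROX_NONE)[0],key=cv2.contourArea)
    return c
L={'darkA':((466,221),(222,182),(40,14),.018),'darkB':((418,282),(306,186),(40,14),.018),'pale':((252,265),(415,300),(45,14),.018),
'red':((190,241),(434,376),(60,40),.016),'yel':((201,271),(455,341),(60,40),.016),'grn':((255,215),(340,328),(60,30),.016),'org':((211,205),(366,383),(60,30),.016),'carr':((460,298),(265,170),(45,14),.02),'pile':((348,218),(290,238),(40,14),.06)}
for n,(a,b,tol,z) in L.items():
    R=[]
    for d,sd in((t,a),(s,b)):
        c=ff(d,sd,tol);M=cv2.moments(cv2.convexHull(c));ctr=(M['m10']/M['m00'],M['m01']/M['m00']);R.append((d,c,ctr))
    p,e=tri([ray(d,*ct) for d,c,ct in R])
    c=R[0][1];P=np.array([plane(t,*q[0],z)[:2] for q in c],np.float32);r=cv2.minAreaRect(P*1000)
    print(n,'tri',np.round(p,4),np.round(e,4),'rect',np.round(r[0]),np.round(r[1]),round(r[2],1),[cv2.contourArea(x[1]) for x in R],np.round(R[1][2]))
im=cv2.resize(t['image'][185:325,140:490],None,fx=2.2,fy=2.2,interpolation=cv2.INTER_CUBIC);cv2.imwrite('pics/crop.png',im[:,:,::-1])
E
python3 m.py
```

```text
darkA tri [ 0.4403 -0.3735 -0.1864] [0.2054 0.2054] rect [ 513. -435.] [732. 299.] 89.5 [3363.5, 14841.0] [330. 252.]
darkB tri [ 0.4082 -0.2372 -0.0083] [0.0014 0.0014] rect [ 415. -244.] [147. 132.] 4.1 [1151.5, 1067.5] [306. 189.]
pale tri [0.4674 0.2457 0.0147] [0.001 0.001] rect [467. 246.] [139.  61.] 5.3 [976.0, 1616.0] [414. 300.]
red tri [ 0.3854  0.1709 -0.3172] [0.1293 0.1293] rect [415.   0.] [1676. 1049.] 90.0 [170931.5, 1190.5] [448. 377.]
yel tri [ 0.4346  0.4324 -0.0309] [0.0573 0.0573] rect [453. 371.] [55. 55.] 45.4 [294.5, 4722.0] [528. 382.]
grn tri [0.6136 0.2215 0.0124] [0. 0.] rect [613. 221.] [47. 46.] 0.2 [211.0, 408.5] [350. 327.]
org tri [ 0.4128  0.1289 -0.5131] [0.0887 0.0887] rect [416.   0.] [1680. 1051.] 90.0 [170743.5, 1890.0] [406. 402.]
carr tri [ 0.4102 -0.3653  0.0171] [0.0008 0.0008] rect [ 410. -364.] [150.  67.] 6.2 [1171.5, 583.0] [279. 161.]
pile tri [ 0.5492  0.0485 -0.0316] [0.102 0.102] rect [594. -28.] [ 61. 140.] 71.9 [984.0, 164456.0] [367. 293.]
```

View pics/crop.png

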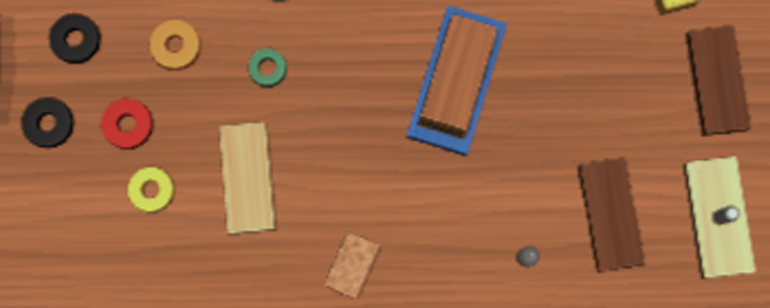

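The crop confirms the choice: red ring, yellow (lemon) ring and green ring, with the orange and two black rings as decoys. The two dark boards and the pale board are loose, and the carrier with its post is at the right. I'm moving over the right-hand group for a closer look.

servo_tool(plan=[[0.6,0.8,0.1,0],[0.6,0.8,0.1,0],[0.6,0.8,0.1,0],[0.6,0.8,0,0],[0.6,0.8,0,0],[0.6,0.8,0,0],[0.6,0.8,0,0],[0.6,0.8,0,0],[0.6,0.8,0,0],[0.6,0.8,0,0],[0.6,0.8,0,0],[0.6,0.8,0,-0.5],[0.6,0.8,0,-0.5],[0,0,0,0],[0,0,0,0]])

```text
clock: 1.4
tcp_pos: [0.3815, -0.3193, 0.2122]
eef_rot: [-3.134, -0.2, -0.0]
contact_force: [-0.1, -1.1, -0.1]
finger_gap: 0.997
grip_force: 0.0
```

Run:
```python
from h import *
d=snap('wrist','w1');o=get_obs();print(o['clock'],o['tcp_pos'],o['eef_rot'])
print(np.round(d['world_from_camera'],3).tolist())
```

```text
1.45 [ 0.38016085 -0.32105878  0.21215696] [ 3.13546159e+00  1.94638889e-01 -1.04350346e-03]
[[0.127, -0.952, -0.277, 0.452], [-0.992, -0.122, -0.038, -0.312], [0.002, 0.28, -0.96, 0.383], [0.0, 0.0, 0.0, 1.0]]
```

View pics/w1.png

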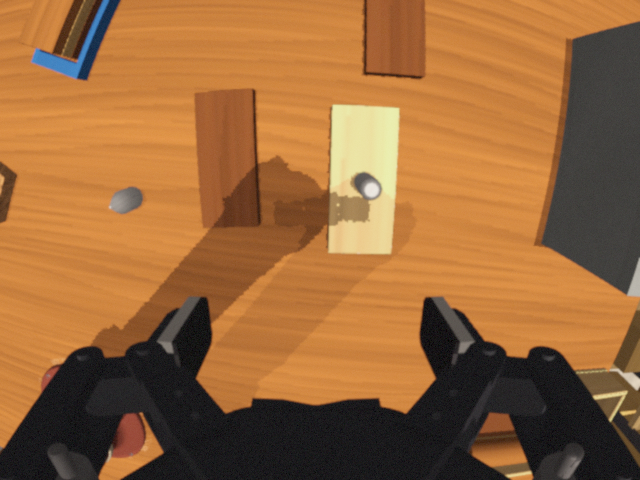

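The wrist picture shows the dark board with corners (195,92), (253,89), (259,226), (203,227). The carrier's corners are (332,105), (399,107), (391,254), (328,252), with the post top at (369,187). The second dark board's near edge runs (364,74)–(423,77).

```bash
cat >> h.py <<'E'
def quad(d,cs,z,fish=True):
    "corners: far-left, far-right, near-right, near-left; -> centre, yaw deg, len, width"
    P=np.array([plane(d,*c,z,fish)[:2] for c in cs]);ax=P[0]+P[1]-P[2]-P[3]
    return np.round(P.mean(0),4),round(np.degrees(np.arctan2(ax[1],ax[0])),1),round(np.linalg.norm(ax)/2,4),round(np.linalg.norm(P[0]+P[3]-P[1]-P[2])/2,4)
def refine(d,cs,w=4):
    g=cv2.cvtColor(d['image'],cv2.COLOR_RGB2GRAY);c=np.array(cs,np.float32).reshape(-1,1,2)
    return cv2.cornerSubPix(g,c,(w,w),(-1,-1),(3,30,.01)).reshape(-1,2)
def yaw():
    from scipy.spatial.transform import Rotation as R
    a=R.from_rotvec(get_obs()['eef_rot']).as_matrix()[:,0];return np.degrees(np.arctan2(a[1],a[0]))
E
python3 - <<'E'
from h import *
d=load('w1');t=load('top0')
B=[(195,92),(253,89),(259,226),(203,227)];C=[(332,105),(399,107),(391,254),(328,252)]
for c,z in((B,.018),(C,.02)):
    r=refine(d,c);print(np.round(r,1).tolist(),quad(d,c,z),quad(d,r,z))
Bt=[(404,259),(425,257),(432,305),(411,308)];print(quad(t,Bt,.018,False),quad(t,refine(t,Bt,3),.018,False))
m=np.mean(refine(d,B),0);mt=np.mean(refine(t,Bt,3),0);print(tri([ray(d,*m,True),ray(t,*mt)]))
print('post top',plane(d,369,187,.074,True))
At=[(454,199),(472,197),(480,244),(461,246)];print(quad(t,refine(t,At,3),.018,False),quad(t,At,.018,False))
print('yaw',yaw())
E
```

```text
[[193.89999389648438, 92.9000015258789], [253.39999389648438, 88.30000305175781], [259.3999938964844, 225.0], [203.0, 227.0]] (array([ 0.4156, -0.2275]), np.float64(8.4), np.float64(0.1386), np.float64(0.0596)) (array([ 0.4158, -0.2274]), np.float64(8.7), np.float64(0.1381), np.float64(0.0607))
[[331.8999938964844, 104.5999984741211], [398.70001220703125, 107.5999984741211], [390.20001220703125, 253.5], [327.70001220703125, 252.10000610351562]] (array([ 0.4103, -0.3655]), np.float64(6.3), np.float64(0.1492), np.float64(0.0658)) (array([ 0.4103, -0.3651]), np.float64(6.1), np.float64(0.1488), np.float64(0.0654))
(array([ 0.4142, -0.2245]), np.float64(5.9), np.float64(0.1383), np.float64(0.0603)) (array([ 0.4135, -0.2225]), np.float64(8.6), np.float64(0.1426), np.float64(0.0604))
(array([ 0.41468555, -0.225381  ,  0.00212368]), [np.float64(0.00042193580363257234), np.float64(0.00042193580363251055)])
post top [ 0.41222749 -0.36296411  0.074     ]
(array([ 0.5878, -0.37  ]), np.float64(5.6), np.float64(0.1412), np.float64(0.0623)) (array([ 0.5881, -0.3728]), np.float64(5.8), np.float64(0.1391), np.float64(0.0542))
yaw 7.104340589151954
```

servo_tool(plan=[[0.3,0.8,-0.6,0.12],[0.3,0.8,-0.6,0.12],[0.3,0.8,-0.8,0],[0.3,0.72,-0.8,0],[0,0,-1,0],[0,0,-0.8,0],[0,0,-0.5,0],[0,0,0,0],[0,0,0,0]])

```text
clock: 2.2
tcp_pos: [0.4151, -0.229, 0.0588]
eef_rot: [-3.133, -0.227, 0.003]
contact_force: [0.3, -0.9, 0.3]
finger_gap: 1.0
grip_force: 0.0
```

Run:
```python
from h import *
d=snap('wrist','w2');o=get_obs();print(o['clock'],o['tcp_pos'],yaw())
```

```text
2.25 [ 0.4160516  -0.22916134  0.0597139 ] 8.315592392508918
```

View pics/w2.png

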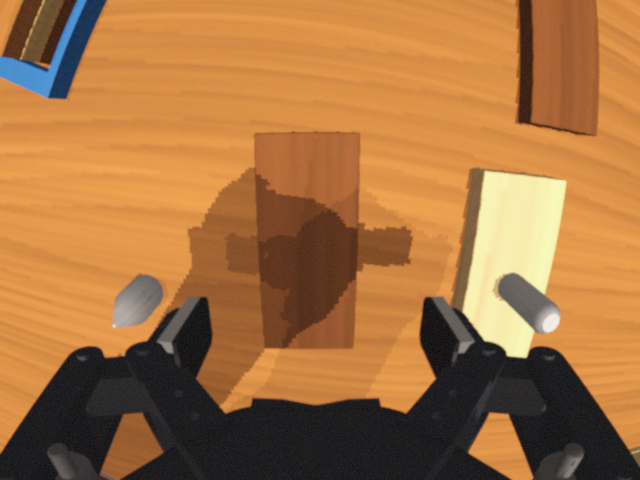

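The dark board lies between the fingers with corners (255,133), (360,133), (353,348), (265,348). I'll check its height against the first view.

Run:
```python
from h import *
a=load('w1');b=load('w2')
B=[(195,92),(253,89),(259,226),(203,227)];D=[(255,133),(360,133),(353,348),(265,348)]
rb=refine(a,B);rd=refine(b,D);print(rd.tolist(),quad(b,rd,.018))
for i in range(4): print(np.round(tri([ray(a,*rb[i],True),ray(b,*rd[i],True)])[0],4))
C1=[(332,105),(399,107)];C2=[(484,170),(565,181)]
r1=refine(a,C1);r2=refine(b,C2)
for i in range(2): print('carr',np.round(tri([ray(a,*r1[i],True),ray(b,*r2[i],True)])[0],4))
print('post',tri([ray(a,369,187,True),ray(b,546,319,True)]))
# jig near corners + pile in w2 for reference
```

```text
[[253.97584533691406, 132.5272674560547], [359.273681640625, 132.15455627441406], [352.31072998046875, 347.84814453125], [264.6396484375, 347.9007568359375]] (array([ 0.4157, -0.2259]), np.float64(8.4), np.float64(0.1394), np.float64(0.0593))
[ 0.4802 -0.1856  0.0141]
[ 0.489  -0.2459  0.0111]
[ 0.3509 -0.2665  0.0161]
[ 0.3423 -0.2073  0.0172]
carr [ 0.4809 -0.3249  0.0187]
carr [ 0.4882 -0.3898  0.0192]
post (array([ 0.41134458, -0.36321197,  0.07109989]), [np.float64(0.0005638347666892805), np.float64(0.0005638347666891276)])
```

servo_tool(plan=[[0,0.1,-0.6,0],[0,0,-0.6,0],[0,0,-0.4,0],[0,0,-0.2,0],[0,0,0,0],[0,0,0,0]])

```text
clock: 2.75
tcp_pos: [0.4168, -0.2255, 0.0062]
eef_rot: [3.132, 0.23, 0.002]
contact_force: [-0.2, 0.8, 0.3]
finger_gap: 0.998
grip_force: 0.0
```

servo_tool(plan=[[0,0,0,0],[0,0,0,0],[0,0,0,0],[0,0,0,0],[0,0,0,0],[0,0,0,0]], hand=0)

```text
clock: 3.25
tcp_pos: [0.4162, -0.2247, 0.0055]
eef_rot: [3.133, 0.231, 0.0]
contact_force: [0.7, -0.7, -0.3]
finger_gap: 0.143
grip_force: 0.0
```

Run:
```python
from h import *
d=snap('wrist','w3');o=get_obs();print(o['clock'],o['tcp_pos'],o['finger_gap'],o['grip_force'],o['contact_force'])
```

```text
3.3 [ 0.41620115 -0.22470539  0.00537918] 0.05200298407755246 0.0 [-0.01071186  0.28273089 -0.59146178]
```

View pics/w3.png

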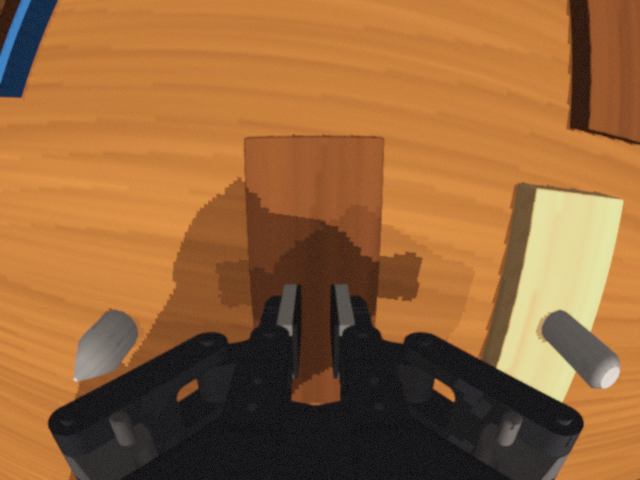

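Run:
```python
from h import *
d=load('w3')
for z in (.0054,.02,.03,.04): print(z,proj(d,[.4162,-.2247,z],True),proj(d,[.4162+.011,-.2247+.0016,z],True))
D=refine(d,[(245,138),(383,137)]);print(D,[np.round(plane(d,*c,.018,True),4) for c in D])
print(np.round(d['world_from_camera'][:3,3],3))
a=load('w1'); b=load('w2')
r1=refine(a,[(195,92),(253,89)]);r2=refine(b,[(255,133),(360,133)])
for i in range(2): print(tri([ray(a,*r1[i],True),ray(b,*r2[i],True),ray(d,*D[i],True)]))
```

```text
0.0054 (np.float64(311.8141763795889), np.float64(277.85648066942895)) (np.float64(311.8069898164852), np.float64(256.7083378413011))
0.02 (np.float64(311.62643585229654), np.float64(289.9593788311907)) (np.float64(311.60978941146703), np.float64(267.39124421046614))
0.03 (np.float64(311.48147972143147), np.float64(299.3969427756247)) (np.float64(311.45623554862465), np.float64(275.776794501124))
0.04 (np.float64(311.32097988730175), np.float64(309.94402591003023)) (np.float64(311.2848173698376), np.float64(285.20913976704304))
[[243.53772 137.56395]
 [383.8236  137.4237 ]] [array([ 0.48  , -0.1861,  0.018 ]), array([ 0.4887, -0.2451,  0.018 ])]
[ 0.486 -0.216  0.176]
(array([ 0.48008586, -0.18558777,  0.01444771]), [np.float64(3.437294464946677e-05), np.float64(0.00027157317187951035), np.float64(0.0002683402799258021)])
(array([ 0.48892646, -0.24602255,  0.01200619]), [np.float64(5.393713390691422e-05), np.float64(0.00024396397114542236), np.float64(0.00019900470524984417)])
```

Run:
```python
from h import *
d=snap('wrist','w4');print(get_obs()['finger_gap'])
im=d['image'][230:420,200:430];im=np.clip(255*(im/255.)**.5,0,255).astype(np.uint8);cv2.imwrite('pics/c4.png',cv2.resize(im,None,fx=3,fy=3)[:,:,::-1])
```

```text
-0.001034593702104383
```

View pics/c4.png

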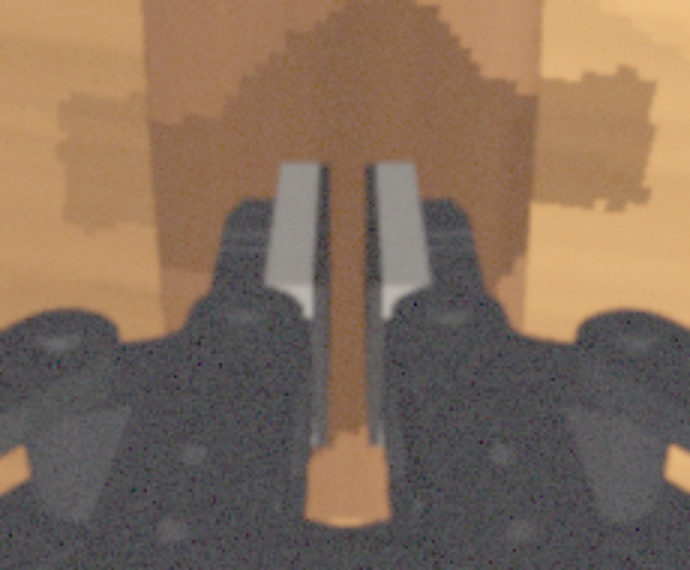

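The fingers shut above the board. Their visible tips are about 3 cm above the reported TCP, so I'll open and descend further with the force guarded.

servo_tool(plan=[[0,0,0,0],[0,0,0,0],[0,0,0,0],[0,0,0,0],[0,0,0,0],[0,0,0,0]], hand=1)

```text
clock: 3.85
tcp_pos: [0.4162, -0.2247, 0.0053]
eef_rot: [-3.133, -0.231, 0.0]
contact_force: [0.3, 0.0, -0.0]
finger_gap: 0.847
grip_force: 0.0
```

servo_tool(plan=[[0,0,-0.1,0],[0,0,-0.1,0],[0,0,0,0]])

```text
clock: 4.1
tcp_pos: [0.4158, -0.2245, -0.0013]
eef_rot: [-3.132, -0.231, 0.002]
contact_force: [-0.8, 0.7, -0.0]
finger_gap: 1.0
grip_force: 0.0
```

servo_tool(plan=[[0,0,-0.1,0],[0,0,0,0],[0,0,0,0]])

```text
clock: 4.35
tcp_pos: [0.416, -0.2247, -0.0039]
eef_rot: [-3.133, -0.231, 0.001]
contact_force: [0.1, -0.1, 0.6]
finger_gap: 1.001
grip_force: 0.0
```

servo_tool(plan=[[0,0,-0.1,0],[0,0,-0.1,0],[0,0,0,0]])

```text
clock: 4.6
tcp_pos: [0.4158, -0.2245, -0.0102]
eef_rot: [-3.133, -0.231, 0.001]
contact_force: [-1.2, -0.0, 0.2]
finger_gap: 0.999
grip_force: 0.0
```

servo_tool(plan=[[0,0,-0.1,0],[0,0,-0.1,0],[0,0,0,0]])

```text
clock: 4.85
tcp_pos: [0.4159, -0.2245, -0.0163]
eef_rot: [-3.133, -0.231, 0.001]
contact_force: [-0.1, -0.4, 0.6]
finger_gap: 0.998
grip_force: 0.0
```

servo_tool(plan=[[0,0,-0.1,0],[0,0,0,0],[0,0,0,0]])

```text
clock: 5.1
tcp_pos: [0.4161, -0.2247, -0.0189]
eef_rot: [-3.133, -0.231, 0.0]
contact_force: [0.6, 0.4, 0.2]
finger_gap: 0.996
grip_force: 0.0
```

Run:
```python
from h import *
d=snap('wrist','w5');print(get_obs()['tcp_pos'],get_obs()['contact_force'])
im=d['image'][200:380,120:510];im=np.clip(255*(im/255.)**.6,0,255).astype(np.uint8);cv2.imwrite('pics/c5.png',cv2.resize(im,None,fx=2,fy=2)[:,:,::-1])
```

```text
[ 0.41613464 -0.22467802 -0.01876113] [-0.1557127  -0.26791067  0.24414443]
```

View pics/c5.png

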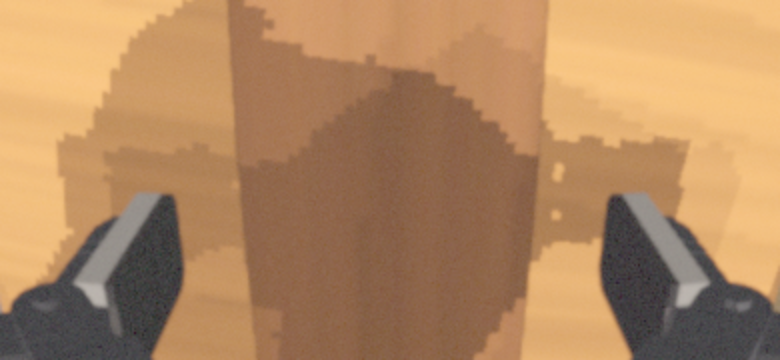

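The fingers straddle the board, with tips at about crop (150,195) and (640,195), and they are still above the bench. I'll go further down with the force guard.

servo_tool(plan=[[0,0,-0.1,0],[0,0,-0.1,0],[0,0,0,0]])

```text
clock: 5.4
tcp_pos: [0.4159, -0.2245, -0.0252]
eef_rot: [-3.133, -0.231, 0.001]
contact_force: [-0.2, -0.3, -0.1]
finger_gap: 1.002
grip_force: 0.0
```

servo_tool(plan=[[0,0,-0.1,0],[0,0,0,0]])

```text
clock: 5.57
tcp_pos: [0.4159, -0.2246, -0.0282]
eef_rot: [-3.133, -0.231, 0.001]
contact_force: [0.4, 0.1, 0.6]
finger_gap: 0.999
grip_force: 0.0
```

servo_tool(plan=[[0,0,0,0],[0,0,0,0],[0,0,0,0],[0,0,0,0],[0,0,0,0]], hand=0.6)

```text
clock: 5.98
tcp_pos: [0.4162, -0.2247, -0.0273]
eef_rot: [3.133, 0.231, 0.0]
contact_force: [-0.7, 0.2, 6.2]
finger_gap: 0.685
grip_force: 65.0
```

servo_tool(plan=[[0,0,0.2,0],[0,0,0.6,0],[0,0,1,0],[0,0,1,0],[0,0,1,0],[0,0,1,0]], hand=0)

```text
clock: 6.48
tcp_pos: [0.4156, -0.2245, 0.1177]
eef_rot: [-3.133, -0.231, 0.001]
contact_force: [1.0, -0.9, -0.9]
finger_gap: 0.679
grip_force: 64.7
```

servo_tool(plan=[[0.2,0.9,0.2,-0.7],[0.2,0.9,0.2,-0.7],[0.2,0.9,0,-0.7],[0.2,0.9,0,-0.7],[0.2,0.9,0,-0.8],[0.1,0.9,0,-0.8],[0,0,0,0],[0,0,0,0],[0,0,0,0]])

```text
clock: 7.23
tcp_pos: [0.4488, -0.0631, 0.1283]
eef_rot: [3.103, -0.489, -0.0]
contact_force: [-0.4, -0.9, -1.4]
finger_gap: 0.684
grip_force: 64.7
```

Run:
```python
from h import *
d=snap('wrist','w6');snap('top','top1');snap('scene','scene1');o=get_obs();print(o['clock'],o['tcp_pos'],yaw(),o['contact_force'],o['finger_gap'])
```

```text
7.3833 [ 0.44883446 -0.06422519  0.12829101] -18.11092132170094 [-0.08835083  0.56544236 -1.59992865] 0.68059514094272
```

View pics/w6.png

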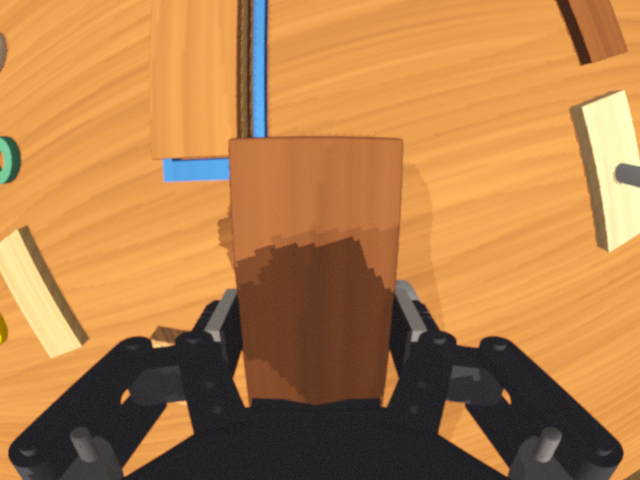

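The board is held square. Its far corners are at (230,139) and (403,139), and the pile's near corners are at (152,158) and (238,156). Now I'll triangulate the pile.

Run:
```python
from h import *
d=load('w6');t=load('top1');s=load('scene1')
w=refine(d,[(152,158),(238,157)],3);print(w)
T=refine(t,[(346.8,190.5),(365.9,196.8),(351.8,245.5),(330.5,238.6)],3);print(np.round(T,1).tolist())
for a,b in((w[0],T[3]),(w[1],T[2])): print(np.round(np.hstack([*tri([ray(d,*a,True),ray(t,*b)])]),4))
for z in(.055,.06,.065,.07):print(z,quad(t,T,z,False),[np.round(plane(d,*x,z,True)[:2],4) for x in w])
# edge direction of pile left edge (152,158)-(152..,60)
h=refine(d,[(230,139),(403,139)]);Z=get_obs()['tcp_pos'];P=[plane(d,*x,Z[2]+.0455,True) for x in h]
y=np.radians(yaw());print('held far corners in tool frame',[np.round([np.cos(y)*(p[0]-Z[0])+np.sin(y)*(p[1]-Z[1]),-np.sin(y)*(p[0]-Z[0])+np.cos(y)*(p[1]-Z[1])],4) for p in P])
```

```text
[[151.49811 159.48515]
 [237.53336 155.29341]]
[[345.20001220703125, 191.60000610351562], [365.8999938964844, 196.8000030517578], [351.79998779296875, 245.5], [330.29998779296875, 237.60000610351562]]
[5.372e-01 2.340e-02 6.040e-02 2.000e-04 2.000e-04]
[ 0.5165 -0.0353  0.0584  0.0019  0.0019]
0.055 (array([ 0.5945, -0.0283]), np.float64(-17.8), np.float64(0.1423), np.float64(0.0622)) [array([0.5375, 0.0258]), array([ 0.5182, -0.0337])]
0.06 (array([ 0.5935, -0.028 ]), np.float64(-17.8), np.float64(0.1418), np.float64(0.062)) [array([0.5371, 0.0235]), array([ 0.5182, -0.0348])]
0.065 (array([ 0.5925, -0.0277]), np.float64(-17.8), np.float64(0.1413), np.float64(0.0618)) [array([0.5366, 0.0212]), array([ 0.5181, -0.0359])]
0.07 (array([ 0.5915, -0.0273]), np.float64(-17.8), np.float64(0.1409), np.float64(0.0616)) [array([0.5362, 0.0189]), array([ 0.5181, -0.0369])]
held far corners in tool frame [array([0.069 , 0.0291]), array([ 0.0694, -0.0298])]
```

servo_tool(plan=[[0.8,0.2,0,0],[0.8,0.2,0,0],[0.8,0.2,0,0],[0.8,0.2,0,0],[0.8,0.2,0,0],[0.6,0.15,0,0],[0.27,0.05,-0.5,0],[0,0,-0.8,0],[0,0,-0.7,0],[0,0,-0.5,0],[0,0,0,0],[0,0,0,0]])

```text
clock: 8.38
tcp_pos: [0.5945, -0.028, 0.0526]
eef_rot: [3.102, -0.493, -0.003]
contact_force: [-0.2, 0.6, -0.8]
finger_gap: 0.683
grip_force: 64.7
```

Run:
```python
from h import *
o=get_obs();print(o['clock'],o['tcp_pos'],yaw(),o['contact_force'])
d=snap('wrist','w7');t=snap('top','top2')
```

```text
8.3833 [ 0.5945368  -0.0279845   0.05256455] -18.065754671138095 [-0.15943774  0.5737633  -0.83486875]
```

View pics/w7.png

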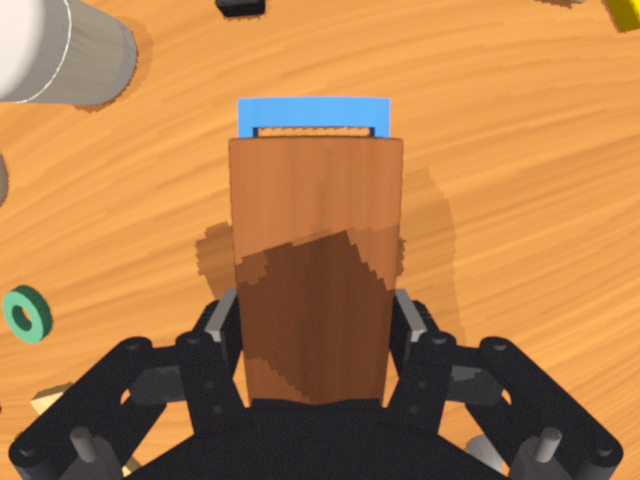

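servo_tool(plan=[[0,0,-0.25,0],[0,0,-0.2,0],[0,0,0,0],[0,0,0,0]])

```text
clock: 8.82
tcp_pos: [0.5964, -0.0269, 0.0404]
eef_rot: [-3.103, 0.491, -0.004]
contact_force: [0.8, -0.3, 2.2]
finger_gap: 0.684
grip_force: 65.0
```

Run:
```python
from h import *
d=load('w7');j=refine(d,[(239,98),(390,97)],3);P=np.array([plane(d,*x,.022,True)[:2] for x in j]);m=P.mean(0)
e=P[0]-P[1];y=np.arctan2(-e[0],e[1]);print(np.linalg.norm(e),np.degrees(y),'origin',m-.091*np.array([np.cos(y),np.sin(y)]))
o=get_obs();print(o['tcp_pos'],o['contact_force'])
```

```text
0.08057645258925554 -18.060533168868552 origin [ 0.59393565 -0.02867639]
[ 0.59642469 -0.02691241  0.04043277] [ 0.75782984 -0.29865498  2.18315653]
```

servo_tool(plan=[[0,0,0,0],[0,0,0,0],[0,0,0,0]])

```text
clock: 9.07
tcp_pos: [0.5964, -0.0269, 0.0404]
eef_rot: [-3.103, 0.49, -0.004]
contact_force: [2.1, -1.1, 2.8]
finger_gap: 0.686
grip_force: 65.2
```

servo_tool(plan=[[0,0,-0.04,0],[0,0,0,0],[0,0,0,0]])

```text
clock: 9.32
tcp_pos: [0.5965, -0.0269, 0.0404]
eef_rot: [-3.103, 0.491, -0.005]
contact_force: [0.1, 0.1, 9.9]
finger_gap: 0.687
grip_force: 66.0
```

servo_tool(plan=[[0,0,-0.04,0],[0,0,0,0],[0,0,0,0]])

```text
clock: 9.57
tcp_pos: [0.5965, -0.0269, 0.0404]
eef_rot: [-3.103, 0.491, -0.005]
contact_force: [-1.7, -0.6, 15.8]
finger_gap: 0.683
grip_force: 66.7
```

```bash
cat > chk.py <<'E'
from h import *
import sys
# usage: chk name; held/placed board far corners vs jig far corners
def chk(f,B,J,zb,half=.07):
    d=load(f);b=refine(d,B,3);j=refine(d,J,3)
    o=np.array([.594,-.0284]);y=np.radians(-18);R=np.array([[np.cos(y),np.sin(y)],[-np.sin(y),np.cos(y)]])
    f=lambda q,z:np.array([R@(plane(d,*x,z,True)[:2]-o) for x in q])
    print('board',np.round(f(b,zb)*1000,1).tolist(),'expect',half,'jig',np.round(f(j,.022)*1000,1).tolist(),b.round(1).tolist(),j.round(1).tolist())
E
python3 - <<'E'
from h import *
from chk import chk
d=snap('wrist','w8');s=snap('scene','scene2');o=get_obs();print(o['tcp_pos'],yaw(),o['contact_force'])
chk('w7',[(230,139),(403,139)],[(239,98),(390,97)],.0526+.0455)
chk('w8',[(230,139),(403,139)],[(239,98),(390,97)],.0404+.0455)
i=cv2.resize(s['image'][200:300,220:360],None,fx=3,fy=3);w=cv2.resize(d['image'][80:220,180:460],None,fx=2,fy=2)
c=np.zeros((580,560,3),np.uint8);c[:300,:420]=i;c[300:580]=w;cv2.imwrite('pics/c8.png',c[:,:,::-1])
E
```

```text
[ 0.59648129 -0.02687435  0.04037845] -17.965587608161236 [-1.12103401 -0.8997137  16.37119481]
board [[69.9, 28.3], [69.8, -30.7]] expect 0.07 jig [[91.1, 39.9], [91.0, -40.7]] [[228.0, 139.5], [402.6000061035156, 139.5]] [[238.3000030517578, 98.5], [388.20001220703125, 98.30000305175781]]
board [[71.2, 30.1], [71.7, -28.4]] expect 0.07 jig [[91.0, 40.1], [90.9, -37.0]] [[228.1999969482422, 139.10000610351562], [400.79998779296875, 137.6999969482422]] [[236.89999389648438, 99.5], [389.29998779296875, 99.5]]
```

View pics/c8.png

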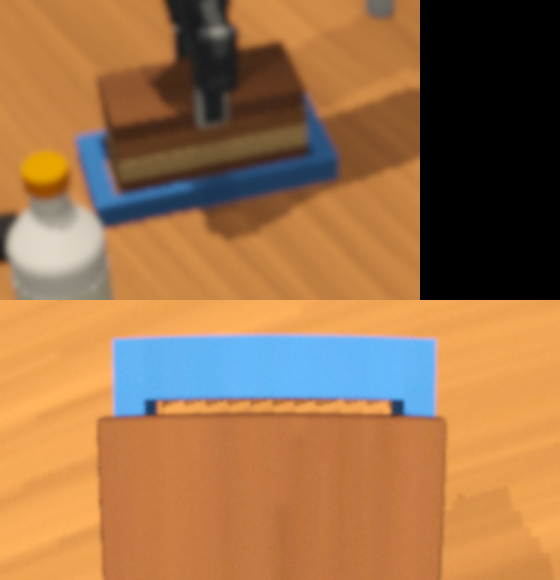

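The board rests flat on the pile, about 1.5 mm too far forward. I'll lift slightly, correct, and lower more slowly.

servo_tool(plan=[[0,0,0.2,0],[0,0,0,0],[0,0,0,0],[0,0,0,0]])

```text
clock: 10.0
tcp_pos: [0.5941, -0.0265, 0.0424]
eef_rot: [3.103, -0.49, -0.004]
contact_force: [-0.8, -0.2, -1.8]
finger_gap: 0.687
grip_force: 64.8
```

servo_tool(plan=[[0,0,-0.04,0],[0,0,0,0],[0,0,0,0]])

```text
clock: 10.25
tcp_pos: [0.5948, -0.0267, 0.0416]
eef_rot: [3.103, -0.49, -0.002]
contact_force: [0.2, -0.6, -0.8]
finger_gap: 0.686
grip_force: 64.8
```

servo_tool(plan=[[0,-0.04,-0.02,0],[0,0,-0.02,0],[0,0,-0.02,0],[0,0,0,0],[0,0,0,0]])

```text
clock: 10.67
tcp_pos: [0.5953, -0.0281, 0.0405]
eef_rot: [3.103, -0.491, 0.0]
contact_force: [0.2, -0.0, -1.0]
finger_gap: 0.685
grip_force: 64.7
```

Run:
```python
from h import *
from chk import chk
d=snap('wrist','w9');o=get_obs();print(o['tcp_pos'],yaw(),o['contact_force'])
chk('w9',[(230,139),(403,139)],[(239,98),(390,97)],.0404+.0455)
```

```text
[ 0.59534028 -0.02810229  0.04045247] -17.970842780085654 [-0.23570496 -0.33774002  0.53752591]
board [[70.5, 28.6], [70.6, -30.5]] expect 0.07 jig [[90.7, 37.3], [91.4, -38.9]] [[228.0, 139.5], [402.3999938964844, 139.3000030517578]] [[239.3000030517578, 98.4000015258789], [390.0, 97.0]]
```

servo_tool(plan=[[-0.02,0,-0.02,0],[0,0,0,0],[0,0,0,0]])

```text
clock: 10.97
tcp_pos: [0.5954, -0.0281, 0.0404]
eef_rot: [-3.103, 0.491, -0.003]
contact_force: [0.9, 0.6, 3.6]
finger_gap: 0.686
grip_force: 65.2
```

servo_tool(plan=[[0,0,0,0],[0,0,0,0],[0,0,0,0],[0,0,0,0],[0,0,0,0],[0,0,0.3,0],[0,0,0.8,0],[0,0,1,0],[0,0,1,0]], hand=1)

```text
clock: 11.72
tcp_pos: [0.5941, -0.0279, 0.1339]
eef_rot: [3.103, -0.491, -0.002]
contact_force: [1.2, -0.0, 0.3]
finger_gap: 0.999
grip_force: 0.0
```

servo_tool(plan=[[-0.15,-0.95,0.1,0.36],[-0.15,-0.95,0.1,0.36],[-0.15,-0.95,0.1,0.36],[-0.15,-0.95,0.1,0.36],[-0.15,-0.95,0.1,0.36],[-0.15,-0.95,0,0.36],[-0.15,-0.95,0,0.36],[-0.15,-0.95,0,0.36],[-0.15,-0.95,0,0.36],[-0.15,-0.95,0,0.36],[-0.15,-0.95,0,0.36],[0,0,0,0],[0,0,0,0]])

```text
clock: 12.8
tcp_pos: [0.5436, -0.3445, 0.1481]
eef_rot: [3.137, 0.15, -0.001]
contact_force: [0.5, 0.1, 0.2]
finger_gap: 0.999
grip_force: 0.0
```

```bash
cat > fb.py <<'E'
from h import *
def fb(f,c,yw,z=.018,L=.14,W=.06,win=6):
    "find box face corners from a guess"
    d=load(f);a=np.radians(yw);R=np.array([[np.cos(a),-np.sin(a)],[np.sin(a),np.cos(a)]])
    for k in range(3):
        g=[proj(d,[*(np.array(c)+R@np.array([sx*L/2,sy*W/2])),z],True) for sx,sy in((1,1),(1,-1),(-1,-1),(-1,1))]
        if k==0: print('guess',np.round(g).tolist())
        r=refine(d,g,max(win-2*k,3));q=quad(d,r,z);c=q[0];yw=q[1];a=np.radians(yw);R=np.array([[np.cos(a),-np.sin(a)],[np.sin(a),np.cos(a)]])
    print('found',r.round(1).tolist(),q);return r,q
E
python3 - <<'E'
from fb import *
d=load('w1');r=refine(d,[(364,74),(423,77)]);P=[plane(d,*x,.018,True)[:2] for x in r];print(P)
e=P[0]-P[1];y=np.arctan2(-e[0],e[1]);c=(P[0]+P[1])/2+.07*np.array([np.cos(y),np.sin(y)]);print(c,np.degrees(y),np.linalg.norm(e))
snap('wrist','w10');o=get_obs();print(o['clock'],o['tcp_pos'],yaw())
fb('w10',c,6.5,win=9)
E
```

```text
[array([ 0.51516618, -0.35096849]), array([ 0.52411925, -0.41079346])]
[ 0.58887176 -0.37052054] 8.511407494391952 0.06049119442980008
12.85 [ 0.54488111 -0.34176293  0.1481471 ] 5.689944711128278
guess [[311.0, 81.0], [386.0, 82.0], [384.0, 248.0], [314.0, 250.0]]
found [[317.6000061035156, 79.30000305175781], [391.6000061035156, 80.4000015258789], [388.29998779296875, 246.1999969482422], [323.3999938964844, 248.0]] (array([ 0.591 , -0.3756]), np.float64(6.8), np.float64(0.1397), np.float64(0.0577))
```

servo_tool(plan=[[0.5,-0.4,-0.4,0.1],[0.5,-0.4,-0.6,0.15],[0.5,-0.24,-0.8,0],[0,0,-0.8,0],[0,0,-0.6,0],[0,0,-0.4,0],[0,0,0,0],[0,0,0,0],[0,0,0,0],[0,0,0,0]])

```text
clock: 13.68
tcp_pos: [0.5915, -0.373, 0.0419]
eef_rot: [3.133, 0.2, 0.005]
contact_force: [0.6, 0.4, -0.6]
finger_gap: 1.001
grip_force: 0.0
```

Run:
```python
from fb import *
snap('wrist','w11');o=get_obs();print(o['clock'],o['tcp_pos'],yaw())
r,q=fb('w11',(.590,-.373),7.3,win=8)
a=load('w10');d=load('w11');r0,_=fb('w10',q[0],q[1],win=6)
for i in range(4): print(np.round(tri([ray(a,*r0[i],True),ray(d,*r[i],True)])[0],4))
```

```text
13.7333 [ 0.59124488 -0.37309997  0.04176579] 7.300341098236042
guess [[254.0, 137.0], [369.0, 137.0], [359.0, 366.0], [265.0, 366.0]]
found [[259.6000061035156, 134.6999969482422], [374.1000061035156, 137.0], [359.6000061035156, 364.3999938964844], [266.29998779296875, 363.20001220703125]] (array([ 0.5914, -0.3745]), np.float64(6.4), np.float64(0.1387), np.float64(0.0595))
guess [[317.0, 79.0], [391.0, 80.0], [389.0, 246.0], [319.0, 247.0]]
found [[317.5, 79.4000015258789], [391.29998779296875, 80.4000015258789], [388.3999938964844, 246.1999969482422], [321.1000061035156, 248.1999969482422]] (array([ 0.5909, -0.3751]), np.float64(6.5), np.float64(0.1398), np.float64(0.0587))
[ 0.657  -0.3375  0.0191]
[ 0.6635 -0.3964  0.019 ]
[ 0.5245 -0.4121  0.0162]
[ 0.5176 -0.3535  0.0162]
```

servo_tool(plan=[[0,-0.05,-0.7,-0.15],[0,0,-0.7,0],[0,0,-0.5,0],[0,0,-0.34,0],[0,0,0,0],[0,0,0,0]])

```text
clock: 14.23
tcp_pos: [0.5903, -0.3741, -0.0275]
eef_rot: [-3.136, -0.175, 0.0]
contact_force: [0.3, -1.4, 1.6]
finger_gap: 0.999
grip_force: 0.0
```

servo_tool(plan=[[0,0,0,0],[0,0,0,0],[0,0,0,0],[0,0,0,0],[0,0,0,0]], hand=0)

```text
clock: 14.65
tcp_pos: [0.5916, -0.3749, -0.0255]
eef_rot: [3.135, 0.175, 0.005]
contact_force: [-0.3, -0.4, 6.1]
finger_gap: 0.677
grip_force: 67.4
```

servo_tool(plan=[[0,0,0.2,0],[0,0,0.8,0],[0,0,1,0],[0,0,1,0],[0,0,1,0],[0,0,1,0],[0,0,0.6,0]])

```text
clock: 15.23
tcp_pos: [0.591, -0.3747, 0.1442]
eef_rot: [3.134, 0.175, 0.005]
contact_force: [0.5, -1.2, -1.3]
finger_gap: 0.684
grip_force: 66.6
```

servo_tool(plan=[[0,0.8,0,-0.3],[0,1,0,-0.4],[0,1,0,-0.4],[0,1,0,-0.4],[0,1,0,-0.4],[0,1,0,-0.4],[0,1,0,-0.4],[0,1,0,-0.4],[0,1,0,-0.4],[0,1,0,-0.4],[0,1,0,-0.17],[0.1,0.7,0,0],[0,0,-0.6,0],[0,0,-0.8,0],[0,0,-0.6,0],[0,0,-0.3,0],[0,0,0,0],[0,0,0,0],[0,0,0,0]])

```text
clock: 16.82
tcp_pos: [0.5941, -0.0294, 0.0727]
eef_rot: [-3.102, 0.493, -0.003]
contact_force: [-0.1, 0.2, -1.5]
finger_gap: 0.683
grip_force: 66.6
```

Run:
```python
from h import *
from chk import chk
d=snap('wrist','w12');o=get_obs();print(o['clock'],o['tcp_pos'],yaw(),o['contact_force'])
chk('w12',[(230,139),(403,139)],[(245,105),(385,104)],o['tcp_pos'][2]+.0435)
```

```text
16.8667 [ 0.59425767 -0.02933621  0.07293198] -18.03885897935733 [-0.16360951 -0.61101898 -1.7669687 ]
board [[70.8, 26.9], [69.8, -32.8]] expect 0.07 jig [[89.1, 38.7], [89.6, -44.1]] [[229.3000030517578, 136.3000030517578], [403.0, 139.0]] [[245.0, 105.0], [385.0, 104.0]]
```

servo_tool(plan=[[0,0.04,-0.15,0],[0,0,-0.15,0],[0,0,-0.05,0],[0,0,0,0],[0,0,0,0]])

```text
clock: 17.28
tcp_pos: [0.5931, -0.0279, 0.061]
eef_rot: [3.103, -0.492, -0.0]
contact_force: [0.1, -0.1, -1.2]
finger_gap: 0.683
grip_force: 66.6
```

servo_tool(plan=[[0,0,-0.03,0],[0,0,0,0],[0,0,0,0]])

```text
clock: 17.53
tcp_pos: [0.5933, -0.028, 0.0603]
eef_rot: [-3.103, 0.492, -0.0]
contact_force: [-0.3, 0.1, -1.8]
finger_gap: 0.684
grip_force: 66.6
```

servo_tool(plan=[[0,0,-0.03,0],[0,0,0,0],[0,0,0,0]])

```text
clock: 17.78
tcp_pos: [0.5933, -0.028, 0.0601]
eef_rot: [-3.103, 0.492, -0.001]
contact_force: [-1.8, 0.0, 5.2]
finger_gap: 0.682
grip_force: 67.3
```

servo_tool(plan=[[0,0,0.08,0],[0.04,0,0,0],[0,0,0,0],[0,0,-0.05,0],[0,0,0,0],[0,0,0,0]])

```text
clock: 18.28
tcp_pos: [0.5946, -0.0279, 0.0601]
eef_rot: [-3.103, 0.492, -0.001]
contact_force: [-0.4, -0.0, -0.7]
finger_gap: 0.68
grip_force: 66.7
```

servo_tool(plan=[[0,0,-0.03,0],[0,0,0,0],[0,0,0,0]])

```text
clock: 18.53
tcp_pos: [0.5946, -0.0279, 0.0601]
eef_rot: [-3.103, 0.492, -0.001]
contact_force: [-0.6, -0.1, 5.7]
finger_gap: 0.684
grip_force: 67.3
```

Run:
```python
from h import *
from fb import fb
d=snap('wrist','w13');o=get_obs();print(o['clock'],o['tcp_pos'],yaw(),o['contact_force'])
r=refine(d,[(229,138),(403,139)],4);print(r,[np.round(plane(d,*x,.104,True),4) for x in r])
d=load('w9');r=refine(d,[(229,139),(403,139)],4);print(r,[np.round(plane(d,*x,.086,True),4) for x in r])
```

```text
18.5833 [ 0.59462788 -0.02790186  0.06007008] -18.01772894261123 [-1.64990743  0.01076559  5.28180471]
[[229.21637 136.34587]
 [401.4232  136.18552]] [array([ 0.6702, -0.0233,  0.104 ]), array([ 0.652 , -0.0794,  0.104 ])]
[[228.12448 139.26988]
 [402.49155 139.216  ]] [array([ 0.67  , -0.0231,  0.086 ]), array([ 0.6518, -0.0792,  0.086 ])]
```

servo_tool(plan=[[0,0,0,0],[0,0,0,0],[0,0,0,0],[0,0,0,0],[0,0,0,0],[0,0,0.3,0],[0,0,0.7,0],[0,0,0.7,0],[0,0,0.5,0]], hand=1)

```text
clock: 19.33
tcp_pos: [0.5952, -0.028, 0.1275]
eef_rot: [-3.102, 0.492, -0.004]
contact_force: [0.7, -0.3, -0.6]
finger_gap: 0.999
grip_force: 0.0
```

servo_tool(plan=[[-0.6,0.97,0,0.42],[-0.6,0.97,0,0.42],[-0.6,0.97,0,0.42],[-0.6,0.97,0,0.42],[-0.6,0.97,0,0.42],[-0.6,0.97,0,0.42],[-0.6,0.97,0,0.42],[-0.6,0.97,0,0.42],[-0.6,0.97,0,0.42],[0,0,0,0],[0,0,0,0],[0,0,0,0]])

```text
clock: 20.33
tcp_pos: [0.433, 0.2334, 0.1258]
eef_rot: [3.139, 0.127, 0.002]
contact_force: [0.4, -0.5, -0.3]
finger_gap: 0.995
grip_force: 0.0
```

Run:
```python
from fb import *
snap('wrist','w14');o=get_obs();print(o['clock'],o['tcp_pos'],yaw())
fb('w14',(.467,.246),5,win=9)
```

```text
20.3833 [0.43337686 0.23266607 0.12564766] 4.5154730847420215
guess [[258.0, 88.0], [339.0, 87.0], [339.0, 267.0], [264.0, 267.0]]
found [[259.79998779296875, 88.5999984741211], [339.79998779296875, 86.5999984741211], [342.1000061035156, 264.5], [266.3999938964844, 266.29998779296875]] (array([0.4678, 0.2444]), np.float64(5.7), np.float64(0.1384), np.float64(0.0599))
```

servo_tool(plan=[[0.4,0.2,-0.4,0.18],[0.4,0.2,-0.7,0],[0.35,0,-0.8,0],[0,0,-0.6,0],[0,0,-0.36,0],[0,0,0,0],[0,0,0,0],[0,0,0,0]])

```text
clock: 21.05
tcp_pos: [0.4676, 0.2458, 0.0405]
eef_rot: [-3.137, -0.156, -0.003]
contact_force: [0.0, 0.4, -0.4]
finger_gap: 1.001
grip_force: 0.0
```

Run:
```python
from fb import *
snap('wrist','w15');o=get_obs();print(o['clock'],o['tcp_pos'],yaw())
r,q=fb('w15',(.468,.2446),5.6,win=7)
a=load('w14');d=load('w15');r0,_=fb('w14',q[0],q[1],win=6)
for i in range(4): print(np.round(tri([ray(a,*r0[i],True),ray(d,*r[i],True)])[0],4))
```

```text
21.1 [0.46774909 0.24612728 0.04074342] 5.705114261728802
guess [[257.0, 134.0], [373.0, 134.0], [362.0, 365.0], [267.0, 365.0]]
found [[257.3999938964844, 134.8000030517578], [371.1000061035156, 135.5], [359.8999938964844, 365.29998779296875], [266.5, 364.79998779296875]] (array([0.4677, 0.245 ]), np.float64(5.4), np.float64(0.139), np.float64(0.0589))
guess [[259.0, 88.0], [340.0, 86.0], [340.0, 266.0], [266.0, 267.0]]
found [[259.79998779296875, 88.5999984741211], [339.70001220703125, 86.5999984741211], [339.70001220703125, 265.79998779296875], [266.6000061035156, 266.29998779296875]] (array([0.4675, 0.2449]), np.float64(5.3), np.float64(0.139), np.float64(0.0588))
[0.5341 0.2811 0.0158]
[0.5396 0.2219 0.0163]
[0.4007 0.2091 0.0173]
[0.3957 0.2678 0.0179]
```

servo_tool(plan=[[0,-0.03,-0.7,-0.04],[0,0,-0.7,0],[0,0,-0.5,0],[0,0,-0.3,0],[0,0,0,0],[0,0,0,0]])

```text
clock: 21.6
tcp_pos: [0.4673, 0.2454, -0.0259]
eef_rot: [-3.137, -0.151, -0.001]
contact_force: [-0.0, -0.6, -0.4]
finger_gap: 0.997
grip_force: 0.0
```

servo_tool(plan=[[0,0,0,0],[0,0,0,0],[0,0,0,0],[0,0,0,0],[0,0,0,0]], hand=0)

```text
clock: 22.02
tcp_pos: [0.4678, 0.2456, -0.0249]
eef_rot: [-3.137, -0.15, -0.004]
contact_force: [-0.8, 0.2, 5.0]
finger_gap: 0.68
grip_force: 64.8
```

servo_tool(plan=[[0,0,0.2,0],[0,0,0.8,0],[0,0,1,0],[0,0,1,0],[0,0,1,0],[0,0,1,0],[0,0,0.8,0],[0,0,0,0]])

```text
clock: 22.68
tcp_pos: [0.47, 0.2468, 0.1533]
eef_rot: [-3.133, -0.15, -0.016]
contact_force: [-0.2, 0.4, 0.0]
finger_gap: 0.68
grip_force: 64.7
```

servo_tool(plan=[[0.42,-0.91,0,-0.39],[0.42,-0.91,0,-0.39],[0.42,-0.91,0,-0.39],[0.42,-0.91,0,-0.39],[0.42,-0.91,0,-0.39],[0.42,-0.91,0,-0.39],[0.42,-0.91,0,-0.39],[0.42,-0.91,0,-0.39],[0.42,-0.91,0,-0.39],[0.42,-0.91,0,-0.39],[0,0,-0.4,0],[0,0,-0.7,0],[0,0,-0.6,0],[0,0,-0.3,0],[0,0,0,0],[0,0,0,0],[0,0,0,0]])

```text
clock: 24.1
tcp_pos: [0.5937, -0.0279, 0.0885]
eef_rot: [-3.103, 0.488, -0.003]
contact_force: [0.4, -0.2, -0.4]
finger_gap: 0.685
grip_force: 64.7
```

Run:
```python
from h import *
d=snap('wrist','w16');o=get_obs();print(o['clock'],o['tcp_pos'],yaw(),o['contact_force'],o['eef_rot'])
r=refine(d,[(229,138),(403,139)],4);P=[plane(d,*x,o['tcp_pos'][2]+.043,True) for x in r];print(r,np.round(P,4), 'want mid',(.6611,-.0513),np.mean(P,0))
```

```text
24.15 [ 0.59381642 -0.02786338  0.08874015] -17.89039342882002 [ 0.61435414  0.27054421 -1.03881712] [-3.10304806  0.48843108 -0.00394842]
[[230.80022 137.0308 ]
 [400.68427 137.50555]] [[ 0.6688 -0.0233  0.1317]
 [ 0.6506 -0.079   0.1317]] want mid (0.6611, -0.0513) [ 0.65970926 -0.0511472   0.13174015]
```

servo_tool(plan=[[0.045,0,-0.1,0],[0,0,-0.1,0],[0,0,-0.06,0],[0,0,0,0],[0,0,0,0]])

```text
clock: 24.57
tcp_pos: [0.5941, -0.0279, 0.0796]
eef_rot: [3.103, -0.489, -0.0]
contact_force: [0.4, 1.3, -1.1]
finger_gap: 0.682
grip_force: 64.7
```

servo_tool(plan=[[0,0,-0.03,0],[0,0,0,0],[0,0,0,0]])

```text
clock: 24.82
tcp_pos: [0.5943, -0.028, 0.0789]
eef_rot: [-3.103, 0.489, -0.0]
contact_force: [-0.4, 0.1, -1.3]
finger_gap: 0.682
grip_force: 64.7
```

servo_tool(plan=[[0,0,-0.03,0],[0,0,0,0],[0,0,0,0]])

```text
clock: 25.07
tcp_pos: [0.5944, -0.0279, 0.0787]
eef_rot: [-3.103, 0.489, -0.001]
contact_force: [-1.9, 0.1, 5.4]
finger_gap: 0.68
grip_force: 65.3
```

Run:
```python
from h import *
d=snap('wrist','w17');o=get_obs();print(o['clock'],o['tcp_pos'],yaw(),o['contact_force'],o['eef_rot'])
r=refine(d,[(229,138),(402,138)],4);P=[plane(d,*x,.122,True) for x in r];print(r,np.round(P,4), 'want mid',(.6611,-.0513),np.mean(P,0))
```

```text
25.1167 [ 0.59440146 -0.0279607   0.07869803] -17.911394526210664 [-2.12551334 -0.08475199  5.39929848] [-3.10304430e+00  4.89014506e-01 -1.06362639e-03]
[[230.61784 137.22537]
 [400.76202 137.35036]] [[ 0.6695 -0.0234  0.122 ]
 [ 0.6515 -0.0791  0.122 ]] want mid (0.6611, -0.0513) [ 0.66052563 -0.05124616  0.122     ]
```

servo_tool(plan=[[0,0,0,0],[0,0,0,0],[0,0,0,0],[0,0,0,0],[0,0,0,0],[0,0,0.3,0],[0,0,0.8,0],[0,0,0.8,0],[0,0,0.6,0]], hand=1)

```text
clock: 25.87
tcp_pos: [0.595, -0.028, 0.1552]
eef_rot: [-3.103, 0.489, -0.004]
contact_force: [-0.0, -0.9, -0.5]
finger_gap: 1.001
grip_force: 0.0
```

servo_tool(plan=[[-0.51,-0.93,0,0.33],[-0.51,-0.93,0,0.33],[-0.51,-0.93,0,0.33],[-0.51,-0.93,0,0.33],[-0.51,-0.93,0,0.33],[-0.51,-0.93,0,0.33],[-0.51,-0.93,0,0.33],[-0.51,-0.93,0,0.33],[-0.51,-0.93,0,0.33],[-0.51,-0.93,0,0.33],[-0.51,-0.93,0,0.33],[-0.51,-0.93,0,0.33],[0,0,-0.5,0],[0,0,-0.7,0],[0,0,-0.5,0],[0,0,0,0],[0,0,0,0]])

```text
clock: 27.28
tcp_pos: [0.4104, -0.3626, 0.102]
eef_rot: [-3.137, -0.16, 0.001]
contact_force: [0.2, -1.1, -0.2]
finger_gap: 1.003
grip_force: 0.0
```

Run:
```python
from fb import *
d=snap('wrist','w18');t=snap('top','top3');o=get_obs();print(o['clock'],o['tcp_pos'],yaw())
r,q=fb('w18',(.4105,-.3647),6.2,z=.02,L=.15,W=.066,win=7)
p=proj(d,[.4112,-.3635,.074],True);print(p)
g=d['image'].astype(int);v,u=np.mgrid[0:480,0:640];m=(np.hypot(u-p[0],v-p[1])<25)&(g.min(2)>170)&(g.max(2)-g.min(2)<25)
print(m.sum(),u[m].mean(),v[m].mean(),plane(d,u[m].mean(),v[m].mean(),.074,True))
```

```text
27.3833 [ 0.41147236 -0.36323814  0.1031464 ] 5.873224205881568
guess [[266.0, 127.0], [364.0, 126.0], [358.0, 326.0], [274.0, 327.0]]
found [[266.8999938964844, 127.5999984741211], [363.6000061035156, 127.19999694824219], [358.20001220703125, 325.79998779296875], [275.0, 326.1000061035156]] (array([ 0.4103, -0.365 ]), np.float64(6.3), np.float64(0.1491), np.float64(0.065))
(np.float64(313.8881993049634), np.float64(257.9544349052909))
0 nan nan [nan nan nan]<stdin>:6: RuntimeWarning: Mean of empty slice.
  ret = ret.dtype.type(ret / rcount)
```

servo_tool(plan=[[-0.03,-0.03,-0.6,0.06],[0,0,-0.8,0],[0,0,-0.8,0],[0,0,-0.5,0],[0,0,-0.2,0],[0,0,0,0],[0,0,0,0]])

```text
clock: 27.97
tcp_pos: [0.4106, -0.3642, 0.016]
eef_rot: [3.136, 0.171, 0.002]
contact_force: [0.3, 0.4, -0.2]
finger_gap: 1.001
grip_force: 0.0
```

servo_tool(plan=[[0,0,0,0],[0,0,0,0],[0,0,0,0],[0,0,0,0],[0,0,0,0],[0,0,0,0],[0,0,0,0],[0,0,0,0]], hand=0)

```text
clock: 28.63
tcp_pos: [0.4098, -0.3635, 0.0153]
eef_rot: [-3.137, -0.171, -0.0]
contact_force: [-0.2, 1.3, 4.9]
finger_gap: 0.213
grip_force: 58.5
```

servo_tool(plan=[[0,0,0.2,0],[0,0,0.6,0],[0,0,0.9,0],[0,0,0.9,0],[0,0,0.9,0],[0,0,0.9,0],[0,0,0.9,0],[0,0,0.7,0],[0,0,0.2,0],[0,0,0,0]])

```text
clock: 29.47
tcp_pos: [0.4102, -0.3642, 0.2021]
eef_rot: [3.135, 0.17, 0.004]
contact_force: [-0.3, 0.3, -2.4]
finger_gap: 0.211
grip_force: 58.9
```

servo_tool(plan=[[0.3,0.5,0,-0.2],[0.5,0.9,0,-0.33],[0.5,0.9,0,-0.33],[0.5,0.9,0,-0.33],[0.5,0.9,0,-0.33],[0.5,0.9,0,-0.33],[0.5,0.9,0,-0.33],[0.5,0.9,0,-0.33],[0.5,0.9,0,-0.33],[0.5,0.9,0,-0.33],[0.5,0.9,0,-0.33],[0.5,0.9,0,-0.33],[0.35,0.78,0,-0.2],[0,0,0,0],[0,0,0,0],[0,0,0,0]])

```text
clock: 30.8
tcp_pos: [0.5926, -0.029, 0.1985]
eef_rot: [3.101, -0.49, -0.007]
contact_force: [0.6, -0.6, -2.5]
finger_gap: 0.207
grip_force: 59.1
```

Run:
```python
from fb import *
d=snap('wrist','w19');o=get_obs();print(o['clock'],o['tcp_pos'],yaw(),o['contact_force'],o['finger_gap'])
p=o['tcp_pos'];fb('w19',p[:2],yaw(),z=p[2]+.0047,L=.15,W=.066,win=6)
cv2.imwrite('pics/c19.png',d['image'][60:420,120:520][:,:,::-1])
```

```text
30.85 [ 0.59276096 -0.0298834   0.19912255] -18.066670474210117 [ 0.80322092  0.26540102 -2.73071435] 0.21095245676681867
guess [[239.0, 124.0], [388.0, 125.0], [370.0, 400.0], [256.0, 400.0]]
found [[240.89999389648438, 128.10000610351562], [389.79998779296875, 128.1999969482422], [372.0, 401.5], [258.6000061035156, 401.29998779296875]] (array([ 0.591 , -0.0304]), np.float64(-18.0), np.float64(0.1498), np.float64(0.0659))
```

View pics/c19.png

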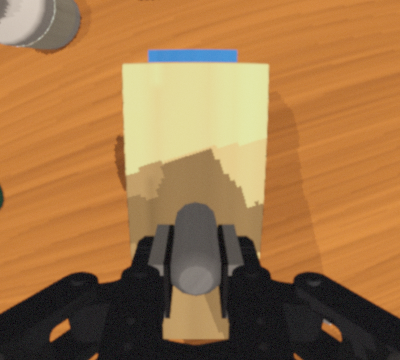

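The carrier hangs level and square, with its top corners at crop (121,66) and (269,66).

servo_tool(plan=[[0.09,0.03,-0.3,0],[0,0,-0.5,0],[0,0,-0.5,0],[0,0,-0.3,0],[0,0,-0.1,0],[0,0,0,0],[0,0,0,0],[0,0,0,0]])

```text
clock: 31.52
tcp_pos: [0.5977, -0.0275, 0.1508]
eef_rot: [-3.103, 0.491, -0.003]
contact_force: [-0.1, -0.2, -1.8]
finger_gap: 0.213
grip_force: 59.1
```

Run:
```python
from fb import *
d=snap('wrist','w20');o=get_obs();print(o['clock'],o['tcp_pos'],yaw(),o['contact_force'],o['finger_gap'])
p=o['tcp_pos'];fb('w20',p[:2],yaw(),z=p[2]+.0047,L=.15,W=.066,win=6)
```

```text
31.5667 [ 0.59771515 -0.02744969  0.15087572] -17.972852335668716 [-0.1214611   0.32207212 -1.94724597] 0.20974518188572663
guess [[237.0, 126.0], [385.0, 125.0], [369.0, 400.0], [255.0, 400.0]]
found [[242.3000030517578, 123.5999984741211], [388.3999938964844, 124.0999984741211], [365.70001220703125, 402.5], [252.89999389648438, 399.1000061035156]] (array([ 0.5977, -0.0277]), np.float64(-19.3), np.float64(0.1513), np.float64(0.0653))
```

servo_tool(plan=[[-0.1,-0.02,-0.1,0],[0,0,-0.1,0],[0,0,0,0],[0,0,0,0],[0,0,0,0],[0,0,0,0]])

```text
clock: 32.07
tcp_pos: [0.5941, -0.0279, 0.144]
eef_rot: [-3.103, 0.49, -0.001]
contact_force: [0.9, 0.1, -2.4]
finger_gap: 0.213
grip_force: 59.1
```

Run:
```python
from fb import *
d=snap('wrist','w21');o=get_obs();print(o['clock'],o['tcp_pos'],yaw(),o['contact_force'],o['finger_gap'])
p=o['tcp_pos'];r,q=fb('w21',p[:2],yaw(),z=p[2]+.0047,L=.15,W=.066,win=6)
print([np.round(plane(d,*x,p[2]+.0047,True)[:2],4) for x in r[:2]],'far mid want',.5944+.075*np.cos(.3142),-.0292-.075*np.sin(.3142))
```

```text
32.1167 [ 0.59409209 -0.02790858  0.14400071] -17.959627830633853 [-0.51967466 -0.17191188 -2.93056741] 0.21328063852153967
guess [[237.0, 125.0], [386.0, 125.0], [369.0, 400.0], [255.0, 400.0]]
found [[242.39999389648438, 123.5], [388.5, 124.0999984741211], [370.79998779296875, 400.20001220703125], [257.29998779296875, 397.70001220703125]] (array([ 0.5943, -0.0295]), np.float64(-18.2), np.float64(0.15), np.float64(0.0653))
[array([ 0.6756, -0.0221]), array([ 0.6554, -0.0839])] far mid want 0.665728294585733 -0.05237918012982555
```

Now aligned to within a millimetre. I'll lower the last 7 mm slowly.

servo_tool(plan=[[0,0,-0.08,0],[0,0,-0.08,0],[0,0,0,0],[0,0,0,0]])

```text
clock: 32.45
tcp_pos: [0.5937, -0.0279, 0.1388]
eef_rot: [3.103, -0.49, -0.001]
contact_force: [-0.2, 0.4, -2.8]
finger_gap: 0.21
grip_force: 59.1
```

servo_tool(plan=[[0,0,-0.03,0],[0,0,0,0],[0,0,0,0]])

```text
clock: 32.7
tcp_pos: [0.5939, -0.0279, 0.1382]
eef_rot: [-3.103, 0.491, -0.0]
contact_force: [0.0, 0.5, -2.3]
finger_gap: 0.211
grip_force: 59.1
```

servo_tool(plan=[[0,0,-0.03,0],[0,0,0,0],[0,0,0,0]])

```text
clock: 32.95
tcp_pos: [0.5939, -0.0279, 0.1372]
eef_rot: [-3.103, 0.49, 0.0]
contact_force: [0.2, -0.5, -3.7]
finger_gap: 0.211
grip_force: 59.1
```

servo_tool(plan=[[0,0,-0.03,0],[0,0,0,0],[0,0,0,0]])

```text
clock: 33.2
tcp_pos: [0.5941, -0.0278, 0.1369]
eef_rot: [-3.103, 0.49, -0.001]
contact_force: [-0.6, 0.8, 0.5]
finger_gap: 0.212
grip_force: 59.4
```

servo_tool(plan=[[0,0,-0.02,0],[0,0,0,0],[0,0,0,0]])

```text
clock: 33.45
tcp_pos: [0.5942, -0.0278, 0.1368]
eef_rot: [-3.103, 0.49, -0.002]
contact_force: [-2.6, 0.5, 5.0]
finger_gap: 0.212
grip_force: 59.9
```

servo_tool(plan=[[0,0,0,0],[0,0,0,0],[0,0,0,0],[0,0,0,0],[0,0,0,0],[0,0,0,0],[0,0,0.3,0],[0,0,0.8,0],[0,0,1,0],[0,0,1,0]], hand=1)

```text
clock: 34.28
tcp_pos: [0.5935, -0.0279, 0.23]
eef_rot: [3.103, -0.49, -0.002]
contact_force: [0.9, -0.1, -0.1]
finger_gap: 0.999
grip_force: 0.0
```

```bash
cat > ring.py <<'E'
from h import *
HUE={'red':((0,5),(172,180)),'yel':((26,36),),'grn':((68,92),)}
def rmask(d,n):
    h=cv2.cvtColor(cv2.GaussianBlur(d['image'],(3,3),0),cv2.COLOR_RGB2HSV);m=np.zeros((480,640),np.uint8)
    for a,b in HUE[n]: m|=cv2.inRange(h,(a,110 if n!='grn' else 70,50),(b,255,255))
    return m
def blobs(d,n,amin=40):
    out=[]
    for c in cv2.findContours(rmask(d,n),cv2.RETR_EXTERNAL,cv2.CHAIN_APPROX_NONE)[0]:
        if cv2.contourArea(c)>amin:
            M=cv2.moments(cv2.convexHull(c));out.append((M['m10']/M['m00'],M['m01']/M['m00'],cv2.contourArea(c)))
    return out
def near(d,n,p,fish,rad=60):
    "fit circle on the top face (z=.016) of the ring near p"
    q=proj(d,[*p,.016],fish);best=None
    for c in cv2.findContours(rmask(d,n),cv2.RETR_EXTERNAL,cv2.CHAIN_APPROX_NONE)[0]:
        if cv2.contourArea(c)<100: continue
        m=c.mean((0,1))
        if np.hypot(*(m-q))<rad and (best is None or len(c)>len(best)): best=c
    if best is None: return None
    P=np.array([plane(d,*x[0],.016,fish)[:2] for x in best],np.float32)*1000
    (x,y),r=cv2.minEnclosingCircle(P);e=cv2.fitEllipse(P);return np.round([x,y,2*r],1),np.round(e[0],1),np.round(e[1],1)
E
python3 - <<'E'
from ring import *
t=snap('top','top4');s=snap('scene','scene4');w=snap('wrist','w22');print(get_obs()['tcp_pos'],get_obs()['clock'])
for n in HUE:
    T=[b for b in blobs(t,n) if b[1]<330];S=blobs(s,n)
    for b in T:
        for c in S:
            p,e=tri([ray(t,*b[:2]),ray(s,*c[:2])])
            if e[0]<.008 and -.02<p[2]<.06: print(n,np.round(b),np.round(c),np.round(p,4),np.round(e[0],4))
E
```

```text
[ 0.59599311 -0.02805802  0.23250034] 34.4333
red [197. 241. 391.] [448. 377. 952.] [0.5402 0.4049 0.0069] 0.0001
yel [208. 271. 276.] [467. 340. 594.] [0.4532 0.3708 0.0111] 0.0001
yel [448. 177. 248.] [183. 202. 262.] [ 0.7184 -0.322   0.0263] 0.0001
grn [262. 206. 147.] [337. 334. 342.] [0.6413 0.218  0.0072] 0.0003
```

The green ring has been knocked from (0.613,0.222) to (0.641,0.218). Next is the red ring.

servo_tool(plan=[[-0.12,0.5,0,-0.3],[-0.12,0.95,0,-0.3],[-0.12,0.95,0,-0.3],[-0.12,0.95,0,-0.3],[-0.12,0.95,0,-0.3],[-0.12,0.95,-0.2,-0.2],[-0.12,0.95,-0.3,0],[-0.12,0.95,-0.4,0],[-0.12,0.95,-0.4,0],[-0.12,0.95,-0.4,0],[-0.12,0.95,-0.4,0],[-0.12,0.95,-0.4,0],[-0.12,0.95,-0.4,0],[-0.12,0.95,-0.4,0],[-0.12,0.95,-0.4,0],[0,0.4,0,0],[0,0,0,0],[0,0,0,0],[0,0,0,0],[0,0,0,0]], hand=0.93)

```text
clock: 36.1
tcp_pos: [0.5419, 0.395, 0.1189]
eef_rot: [3.045, -0.77, 0.004]
contact_force: [-0.8, -0.8, -0.4]
finger_gap: 0.932
grip_force: 0.0
```

Run:
```python
from ring import *
w=snap('wrist','w23');o=get_obs();print(o['clock'],o['tcp_pos'],yaw(),o['finger_gap']);print(near(w,'red',(.54,.405),True))
w=load('w22')
print(proj(w,[.594,-.028,.1955],True))
p=proj(w,[.594,-.028,.1955],True);g=cv2.cvtColor(w['image'],cv2.COLOR_RGB2HSV);u,v=map(int,np.round(p));print(w['image'][v-24:v+25:6,u-24:u+25:6].tolist())
```

```text
36.15 [0.54159095 0.39545983 0.1188547 ] -28.373267985919455 0.9270209828124678
(array([541.6, 402.1,  65.4]), array([541.5, 402.2]), array([63.3, 64.6]))
(np.float64(314.0692658979274), np.float64(260.38152550353306))
[[[151, 119, 79], [162, 127, 85], [155, 121, 82], [90, 86, 83], [90, 85, 81], [91, 85, 84], [90, 85, 81], [161, 128, 87], [165, 134, 87]], [[151, 119, 78], [159, 126, 81], [137, 112, 81], [90, 86, 81], [93, 87, 84], [97, 92, 87], [88, 83, 78], [158, 125, 85], [164, 131, 86]], [[148, 118, 76], [159, 127, 84], [117, 98, 80], [101, 95, 93], [114, 110, 105], [114, 107, 104], [104, 100, 95], [138, 111, 85], [164, 131, 85]], [[175, 140, 91], [176, 141, 92], [100, 88, 82], [129, 124, 119], [143, 137, 130], [141, 134, 130], [124, 117, 114], [112, 97, 83], [164, 132, 84]], [[180, 146, 95], [192, 155, 103], [142, 117, 89], [135, 130, 125], [142, 135, 127], [147, 140, 134], [134, 125, 120], [139, 112, 84], [164, 130, 85]], [[181, 147, 95], [191, 154, 103], [194, 159, 106], [94, 90, 82], [139, 130, 125], [137, 131, 125], [99, 93, 90], [164, 130, 88], [165, 132, 85]], [[181, 145, 96], [192, 156, 106], [194, 157, 106], [194, 159, 106], [185, 149, 99], [187, 152, 102], [160, 126, 84], [162, 130, 85], [164, 131, 88]], [[182, 146, 95], [191, 155, 100], [195, 159, 107], [193, 157, 104], [189, 153, 100], [190, 155, 103], [184, 147, 98], [161, 128, 83], [164, 130, 86]], [[182, 147, 98], [190, 153, 100], [193, 157, 103], [194, 158, 103], [189, 153, 103], [190, 155, 103], [190, 154, 102], [186, 153, 100], [163, 130, 85]]]
```

servo_tool(plan=[[0.02,0.26,-0.5,0],[0,0,-0.9,0],[0,0,-0.8,0],[0,0,-0.4,0],[0,0,0,0],[0,0,0,0],[0,0,0,0],[0,0,0,0]])

```text
clock: 36.82
tcp_pos: [0.5418, 0.4067, 0.0416]
eef_rot: [-3.044, 0.764, -0.004]
contact_force: [-0.4, 0.5, 0.2]
finger_gap: 0.933
grip_force: 0.0
```

Run:
```python
from ring import *
w=snap('wrist','w24');o=get_obs();print(o['clock'],o['tcp_pos'],yaw(),o['finger_gap'],o['contact_force']);print(near(w,'red',(.5416,.4021),True))
a=load('w23');A=max(blobs(a,'red'),key=lambda b:b[2]);B=max(blobs(w,'red'),key=lambda b:b[2]);print(A,B,tri([ray(a,*A[:2],True),ray(w,*B[:2],True)]))
for f in('w22',):
    d=load(f);h=cv2.cvtColor(d['image'],cv2.COLOR_RGB2HSV);m=cv2.inRange(h,(0,0,110),(180,45,255));m[:220]=0;m[290:]=0;m[:,:270]=0;m[:,360:]=0
    v,u=np.nonzero(m);(x,y),r=cv2.minEnclosingCircle(np.stack([u,v],1).astype(np.float32));print(len(u),x,y,r,u.min(),u.max(),v.min(),v.max(),plane(d,x,y,.1955,True))
```

```text
36.8667 [0.54161827 0.40663586 0.04155401] -28.168554664182633 0.9275880781945375 [ 0.50737803 -0.06208188 -0.38489828]
(array([542. , 402.7,  66.1]), array([541.8, 402.4]), array([63.4, 65.5]))
(304.69162377164247, 231.5276243955701, 5278.5) (318.7414795918367, 256.32093537414966, 9699.5) (array([0.53955096, 0.40360475, 0.00363828]), [np.float64(3.363557844046335e-05), np.float64(3.363557844049615e-05)])
380 317.1000061035156 256.8999938964844 11.524863243103027 306 328 246 268 [ 0.59553796 -0.03040973  0.1955    ]
```

servo_tool(plan=[[0.03,-0.09,-0.4,0],[0,0,-0.8,0],[0,0,-0.6,0],[0,0,-0.35,0],[0,0,-0.1,0],[0,0,0,0],[0,0,0,0]])

```text
clock: 37.45
tcp_pos: [0.5421, 0.4036, -0.027]
eef_rot: [-3.046, 0.764, -0.002]
contact_force: [0.1, 0.2, 0.0]
finger_gap: 0.933
grip_force: 0.0
```

servo_tool(plan=[[0,0,0,0],[0,0,0,0],[0,0,0,0],[0,0,0,0],[0,0,0,0]], hand=0)

```text
clock: 37.87
tcp_pos: [0.5428, 0.4043, -0.0253]
eef_rot: [-3.044, 0.763, -0.004]
contact_force: [-1.5, -0.5, 5.7]
finger_gap: 0.734
grip_force: 64.8
```

servo_tool(plan=[[0,0,0.2,0],[0,0,0.7,0],[0,0,1,0],[0,0,1,0],[0,0,1,0],[0,0,1,0],[0,0,1,0],[0,0,1,0],[0,0,0.7,0],[0,0,0.2,0]])

```text
clock: 38.7
tcp_pos: [0.5429, 0.4041, 0.2108]
eef_rot: [-3.042, 0.763, -0.007]
contact_force: [0.5, 0.2, -3.2]
finger_gap: 0.731
grip_force: 67.2
```

servo_tool(plan=[[-0.07,-0.5,0,0],[-0.07,-1,0,0],[-0.07,-1,0,0],[-0.07,-1,0,0],[-0.07,-1,0,0],[-0.07,-1,0,0],[-0.07,-1,0,0],[-0.07,-1,0,0],[-0.07,-1,0,0],[-0.07,-1,0,0],[-0.07,-1,0,0],[-0.07,-1,0,0],[-0.07,-1,0,0],[0,-0.5,0,0],[0,0,0,0],[0,0,0,0],[0,0,0,0],[0,0,0,0]])

```text
clock: 40.2
tcp_pos: [0.5136, 0.0151, 0.2057]
eef_rot: [-3.048, 0.76, 0.003]
contact_force: [0.1, 0.2, -2.7]
finger_gap: 0.733
grip_force: 67.2
```

```bash
cat > post.py <<'E'
from h import *
def post(f,z=.1955,g=(.5945,-.0285)):
    d=load(f);h=cv2.cvtColor(d['image'],cv2.COLOR_RGB2HSV);m=cv2.inRange(h,(0,0,110),(180,45,255))
    p=proj(d,[*g,z],True);v,u=np.mgrid[0:480,0:640];m[np.hypot(u-p[0],v-p[1])>30]=0
    n,l,st,c=cv2.connectedComponentsWithStats(m)
    k=1+np.argmax(st[1:,4]);print('pred',np.round(p,1),'bbox',st[k],'area',c[k].round(1))
    P=np.array([plane(d,a,b,z,True)[:2] for b,a in zip(*np.nonzero(l==k))],np.float32)*1000
    print(cv2.minEnclosingCircle(P))
E
python3 - <<'E'
from ring import *
from post import post
w=snap('wrist','w25');o=get_obs();print(o['clock'],o['tcp_pos'],yaw(),o['finger_gap'],o['contact_force'])
post('w25')
R=[plane(w,*b[:2],o['tcp_pos'][2]+.0413,True) for b in blobs(w,'red',1000)];print('ring',R)
im=w['image'][20:470,70:570];cv2.imwrite('pics/c25.png',im[:,:,::-1])
E
```

```text
40.25 [0.51379742 0.01500803 0.20582013] -27.99184330778778 0.7336200669738744 [-0.46942098  0.90269401 -3.65391522]
pred [312.7  90.7] bbox [ 297   73   37   35 1044] area [314.9  90. ]
((594.169189453125, -29.54278564453125), 9.122955322265625)
ring [array([ 0.39028446, -0.0273666 ,  0.24712013]), array([0.51695727, 0.01133307, 0.24712013])]
```

View pics/c25.png

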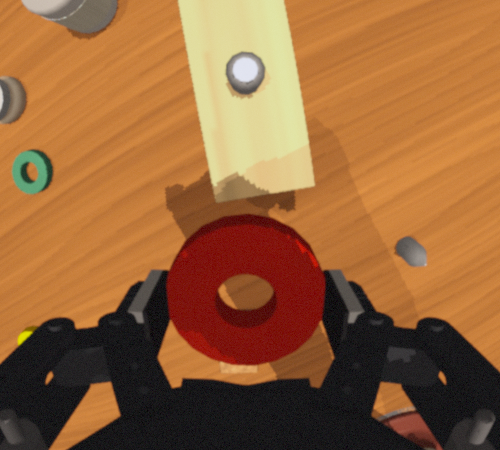

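The red ring is held level with its hole open at crop (246,300). The post top is at crop (245,71), and the centre of the ring's top face still needs a check.

```bash
cat > held.py <<'E'
from ring import *
def held(f,n,D,tcp,yw,dz=.0413):
    "held ring centre in tool frame (mm): lateral from outline, fore-aft from near edge of the top face"
    d=load(f);m=rmask(d,n);m=cv2.morphologyEx(m,cv2.MORPH_OPEN,np.ones((3,3),np.uint8))
    k,l,st,_=cv2.connectedComponentsWithStats(m);i=1+np.argmax(st[1:,4]);c=cv2.findContours((l==i).astype(np.uint8),cv2.RETR_EXTERNAL,cv2.CHAIN_APPROX_NONE)[0][0]
    y=np.radians(yw);R=np.array([[np.cos(y),np.sin(y)],[-np.sin(y),np.cos(y)]])
    P=np.array([R@(plane(d,*q[0],tcp[2]+dz,True)-tcp)[:2] for q in c])*1000
    # hindmost half of outline is the top-face rim: circle of known radius through it
    B=P[(P[:,0]<-5)&(np.hypot(*P.T)<50)]
    from scipy.optimize import least_squares
    s=least_squares(lambda p:np.hypot(B[:,0]-p[0],B[:,1]-p[1])-D/2,[0,0],loss='soft_l1',f_scale=.5)
    print('bbox',st[i],'n',len(B),'centre tool mm',s.x.round(2),'rms',np.sqrt(np.mean(s.fun**2)).round(2),'lat',P[:,1].min().round(1),P[:,1].max().round(1))
E
python3 - <<'E'
from held import *
held('w25','red',66,np.array([.5138,.0150,.2058]),-28)
E
```

```text
bbox [  236   235   160   149 17110] n 189 centre tool mm [ 1.18 -1.94] rms 0.45 lat -33.4 29.9
```

servo_tool(plan=[[0.5,-0.27,0,0],[0.8,-0.42,0,0],[0.8,-0.42,0,0],[0.5,-0.27,0,0],[0.09,-0.05,-0.2,0],[0,0,-0.4,0],[0,0,-0.3,0],[0,0,0,0],[0,0,0,0],[0,0,0,0]])

```text
clock: 41.08
tcp_pos: [0.5948, -0.029, 0.1796]
eef_rot: [-3.047, 0.763, -0.0]
contact_force: [0.7, -0.6, -2.7]
finger_gap: 0.734
grip_force: 67.2
```

servo_tool(plan=[[0,0,0,0],[0,0,0,0]])

```text
clock: 41.25
tcp_pos: [0.5951, -0.0295, 0.1801]
eef_rot: [-3.047, 0.764, -0.002]
contact_force: [0.1, -1.0, -3.7]
finger_gap: 0.729
grip_force: 67.2
```

servo_tool(plan=[[-0.01,0.04,0,0],[0,0,-0.1,0],[0,0,-0.1,0],[0,0,0,0],[0,0,0,0]])

```text
clock: 41.67
tcp_pos: [0.5942, -0.0285, 0.1729]
eef_rot: [3.047, -0.764, -0.001]
contact_force: [-0.2, -0.2, -3.0]
finger_gap: 0.732
grip_force: 67.2
```

servo_tool(plan=[[0,0,-0.1,0],[0,0,-0.1,0],[0,0,0,0],[0,0,0,0]])

```text
clock: 42.0
tcp_pos: [0.5943, -0.0285, 0.1669]
eef_rot: [3.047, -0.764, -0.001]
contact_force: [-0.4, 0.0, -3.7]
finger_gap: 0.737
grip_force: 67.2
```

servo_tool(plan=[[0,0,-0.1,0],[0,0,-0.1,0],[0,0,0,0],[0,0,0,0]])

```text
clock: 42.33
tcp_pos: [0.5945, -0.0285, 0.161]
eef_rot: [3.047, -0.764, -0.0]
contact_force: [0.2, 0.5, -4.3]
finger_gap: 0.733
grip_force: 67.2
```

servo_tool(plan=[[0,0,-0.25,0],[0,0,-0.25,0],[0,0,-0.25,0],[0,0,-0.25,0],[0,0,-0.2,0],[0,0,0,0],[0,0,0,0],[0,0,0,0]])

```text
clock: 43.0
tcp_pos: [0.5942, -0.0285, 0.1252]
eef_rot: [3.047, -0.764, -0.001]
contact_force: [-0.2, 0.6, -4.2]
finger_gap: 0.733
grip_force: 67.2
```

servo_tool(plan=[[0,0,-0.08,0],[0,0,-0.03,0],[0,0,0,0],[0,0,0,0]])

```text
clock: 43.33
tcp_pos: [0.5944, -0.0285, 0.122]
eef_rot: [-3.047, 0.764, 0.0]
contact_force: [0.3, -0.7, -3.9]
finger_gap: 0.734
grip_force: 67.2
```

servo_tool(plan=[[0,0,-0.03,0],[0,0,0,0],[0,0,0,0]])

```text
clock: 43.58
tcp_pos: [0.5945, -0.0285, 0.1211]
eef_rot: [-3.047, 0.764, 0.0]
contact_force: [-0.8, 0.0, -3.3]
finger_gap: 0.736
grip_force: 67.2
```

servo_tool(plan=[[0,0,-0.08,0],[0,0,-0.04,0],[0,0,0,0],[0,0,0,0]])

```text
clock: 43.92
tcp_pos: [0.5944, -0.0285, 0.1173]
eef_rot: [3.047, -0.764, -0.001]
contact_force: [-0.7, 0.5, -3.9]
finger_gap: 0.73
grip_force: 67.2
```

servo_tool(plan=[[0,0,-0.03,0],[0,0,0,0],[0,0,0,0]])

```text
clock: 44.17
tcp_pos: [0.5945, -0.0285, 0.1166]
eef_rot: [-3.047, 0.764, 0.0]
contact_force: [-0.4, -0.1, -3.6]
finger_gap: 0.731
grip_force: 67.2
```

servo_tool(plan=[[0,0,-0.03,0],[0,0,0,0],[0,0,0,0]])

```text
clock: 44.42
tcp_pos: [0.5947, -0.0285, 0.1163]
eef_rot: [-3.047, 0.764, -0.001]
contact_force: [-1.5, 0.4, 0.8]
finger_gap: 0.736
grip_force: 67.6
```

servo_tool(plan=[[0,0,-0.02,0],[0,0,0,0],[0,0,0,0],[0,0,0,0],[0,0,0,0],[0,0,0.3,0],[0,0,0.8,0],[0,0,1,0],[0,0,1,0],[0,0,0.2,0],[0,0,0,0],[0,0,0,0]], hand=1)

```text
clock: 45.42
tcp_pos: [0.5943, -0.0285, 0.2143]
eef_rot: [-3.047, 0.764, -0.0]
contact_force: [-0.8, -0.4, -0.4]
finger_gap: 0.999
grip_force: 0.0
```

servo_tool(plan=[[-0.33,0.7,0,0],[-0.33,0.95,0,0],[-0.33,0.95,0,0],[-0.33,0.95,0,0],[-0.33,0.95,0,0],[-0.33,0.95,-0.3,0],[-0.33,0.95,-0.4,0],[-0.33,0.95,-0.4,0],[-0.33,0.95,-0.4,0],[-0.33,0.95,-0.4,0],[-0.33,0.95,-0.4,0],[-0.33,0.95,-0.4,0],[-0.33,0.95,-0.4,0],[-0.33,0.95,-0.3,0],[0,0,0,0],[0,0,0,0],[0,0,0,0],[0,0,0,0]])

```text
clock: 46.92
tcp_pos: [0.4566, 0.3608, 0.1116]
eef_rot: [3.044, -0.768, 0.001]
contact_force: [0.3, -0.7, -0.4]
finger_gap: 1.002
grip_force: 0.0
```

Run:
```python
from ring import *
w=snap('wrist','w26');o=get_obs();print(o['clock'],o['tcp_pos'],yaw(),o['finger_gap'])
print(near(w,'yel',(.453,.371),True))
```

```text
46.9667 [0.4568929  0.36094753 0.11198166] -28.338375495909936 0.9999016095302067
None
```

Run:
```python
from ring import *
w=load('w26');print(proj(w,[.4532,.3708,.016],True))
for b in blobs(w,'yel',60): print(np.round(b),np.round(plane(w,*b[:2],.016,True),3))
t=snap('top','top5');s=snap('scene','scene5');print([np.round(b) for b in blobs(t,'yel')],[np.round(b) for b in blobs(s,'yel')],[np.round(b) for b in blobs(s,'grn')])
h=cv2.cvtColor(w['image'],cv2.COLOR_RGB2HSV);u,v=map(int,proj(w,[.4532,.3708,.016],True));print(h[v-60:v+61:12,u-60:u+61:12].tolist())
```

```text
(np.float64(302.8965968910171), np.float64(240.29450290320446))
[array([448., 177., 248.])] [array([183., 202., 266.])] [array([573., 473., 388.]), array([337., 334., 342.])]
[[[15, 176, 213], [14, 172, 213], [15, 173, 217], [14, 170, 210], [15, 175, 214], [15, 178, 216], [15, 177, 206], [14, 174, 199], [14, 172, 196], [15, 175, 208], [14, 174, 204]], [[15, 177, 215], [14, 172, 206], [13, 173, 152], [14, 177, 164], [12, 177, 153], [15, 172, 209], [14, 175, 194], [14, 176, 204], [14, 175, 204], [15, 173, 200], [14, 171, 200]], [[15, 178, 212], [13, 177, 124], [13, 173, 122], [12, 179, 120], [23, 255, 163], [23, 255, 192], [23, 255, 185], [16, 186, 181], [14, 175, 198], [15, 177, 203], [15, 176, 212]], [[14, 170, 214], [12, 171, 122], [13, 183, 117], [23, 255, 187], [24, 255, 187], [23, 255, 189], [23, 255, 187], [23, 255, 188], [15, 182, 139], [14, 170, 202], [15, 174, 208]], [[14, 184, 144], [13, 178, 123], [14, 176, 136], [23, 255, 188], [23, 255, 186], [13, 175, 131], [14, 184, 137], [23, 255, 188], [23, 255, 188], [13, 184, 132], [13, 171, 134]], [[13, 179, 158], [13, 184, 151], [
[... 333 characters left out ...]
164], [13, 175, 166], [13, 178, 165], [19, 208, 180], [24, 255, 221], [24, 255, 221], [24, 255, 221], [24, 255, 201], [13, 180, 154], [13, 183, 127], [13, 181, 131]], [[13, 183, 166], [13, 173, 161], [14, 178, 168], [14, 176, 170], [13, 177, 167], [14, 181, 149], [13, 174, 155], [12, 167, 157], [13, 175, 160], [13, 176, 158], [13, 179, 158]], [[13, 177, 170], [13, 178, 169], [13, 177, 166], [13, 180, 150], [14, 183, 153], [12, 169, 155], [13, 172, 163], [13, 174, 158], [13, 175, 159], [14, 186, 156], [13, 173, 158]], [[15, 171, 229], [14, 180, 183], [13, 174, 155], [13, 174, 158], [13, 177, 160], [13, 174, 161], [14, 184, 158], [13, 173, 158], [13, 178, 155], [13, 179, 161], [13, 178, 145]]]
```

```bash
sed -i "s/'yel':((26,36),)/'yel':((21,36),)/; s/110 if n!='grn' else 70/{'red':110,'yel':200,'grn':70}[n]/" ring.py
python3 - <<'E'
from ring import *
print(near(load('w26'),'yel',(.453,.371),True))
E
```

```text
(array([454.7, 368.9,  59. ]), array([454.6, 368.8]), array([56.2, 58.2]))
```

servo_tool(plan=[[-0.05,0.31,-0.4,0],[0,0,-0.8,0],[0,0,-0.8,0],[0,0,-0.4,0],[0,0,0,0],[0,0,0,0],[0,0,0,0],[0,0,0,0]])

```text
clock: 47.73
tcp_pos: [0.4555, 0.3731, 0.0415]
eef_rot: [-3.045, 0.764, -0.003]
contact_force: [0.3, 0.5, -0.0]
finger_gap: 0.998
grip_force: 0.0
```

Run:
```python
from ring import *
w=snap('wrist','w27');o=get_obs();print(o['clock'],o['tcp_pos'],yaw(),o['finger_gap'])
print(near(w,'yel',(.4547,.3689),True))
a=load('w26');A=max(blobs(a,'yel'),key=lambda b:b[2]);B=max(blobs(w,'yel'),key=lambda b:b[2]);print(tri([ray(a,*A[:2],True),ray(w,*B[:2],True)]))
```

```text
47.7833 [0.45533457 0.3729543  0.04144153] -28.174354441197092 0.9967866712945662
(array([455.3, 369.3,  59.3]), array([454.9, 369. ]), array([56. , 58.6]))
(array([0.45259375, 0.37013252, 0.00470401]), [np.float64(2.148986800162236e-05), np.float64(2.148986800143028e-05)])
```

servo_tool(plan=[[0.01,-0.08,-0.4,0],[0,0,-0.8,0],[0,0,-0.6,0],[0,0,-0.35,0],[0,0,-0.1,0],[0,0,0,0],[0,0,0,0]])

```text
clock: 48.37
tcp_pos: [0.4555, 0.3704, -0.0265]
eef_rot: [-3.046, 0.764, -0.002]
contact_force: [1.1, -0.4, 1.2]
finger_gap: 0.998
grip_force: 0.0
```

servo_tool(plan=[[0,0,0,0],[0,0,0,0],[0,0,0,0],[0,0,0,0],[0,0,0,0],[0,0,0,0]], hand=0)

```text
clock: 48.87
tcp_pos: [0.4555, 0.3706, -0.0254]
eef_rot: [-3.045, 0.764, -0.002]
contact_force: [-0.6, -0.4, 7.8]
finger_gap: 0.653
grip_force: 61.8
```

servo_tool(plan=[[0,0,0.2,0],[0,0,0.7,0],[0,0,1,0],[0,0,1,0],[0,0,1,0],[0,0,1,0],[0,0,1,0],[0,0,1,0],[0,0,0.8,0],[0,0,0.2,0]])

```text
clock: 49.7
tcp_pos: [0.4564, 0.3711, 0.2142]
eef_rot: [-3.04, 0.763, -0.008]
contact_force: [0.1, 1.0, -2.5]
finger_gap: 0.652
grip_force: 64.6
```

servo_tool(plan=[[0.15,-0.5,0,0],[0.15,-0.95,0,0],[0.15,-0.95,0,0],[0.15,-0.95,0,0],[0.15,-0.95,0,0],[0.15,-0.95,0,0],[0.15,-0.95,0,0],[0.15,-0.95,0,0],[0.15,-0.95,0,0],[0.15,-0.95,0,0],[0.15,-0.95,0,0],[0.15,-0.95,0,0],[0.15,-0.95,0,0],[0,0,0,0],[0,0,0,0],[0,0,0,0],[0,0,0,0],[0,0,0,0]])

```text
clock: 51.2
tcp_pos: [0.5127, 0.0145, 0.2091]
eef_rot: [-3.048, 0.76, 0.002]
contact_force: [0.1, 0.3, -2.7]
finger_gap: 0.651
grip_force: 64.5
```

Run:
```python
from held import *
from post import post
w=snap('wrist','w28');o=get_obs();print(o['clock'],o['tcp_pos'],yaw(),o['finger_gap'],o['contact_force'])
post('w28');held('w28','yel',58,o['tcp_pos'],yaw())
```

```text
51.25 [0.51289536 0.01429587 0.20928316] -28.019006704085353 0.6492331430628827 [ 0.73277524 -1.06835556 -2.63756028]
pred [310.8  90.5] bbox [ 296   74   37   35 1019] area [313.5  91.1]
((593.5376586914062, -29.460765838623047), 9.121654510498047)
bbox [  245   244   143   134 13350] n 162 centre tool mm [ 0.59 -1.66] rms 0.35 lat -29.8 26.5
```

servo_tool(plan=[[0.5,-0.27,0,0],[0.8,-0.42,0,0],[0.8,-0.42,0,0],[0.5,-0.27,0,0],[0.07,-0.01,-0.2,0],[0,0,-0.4,0],[0,0,-0.3,0],[0,0,0,0],[0,0,0,0],[0,0,0,0],[0,0,0,0],[0,0,0,0]])

```text
clock: 52.25
tcp_pos: [0.5937, -0.0287, 0.1834]
eef_rot: [-3.047, 0.764, -0.002]
contact_force: [0.1, 0.5, -2.9]
finger_gap: 0.651
grip_force: 64.5
```

servo_tool(plan=[[0.01,0.01,-0.1,0],[0,0,-0.1,0],[0,0,-0.1,0],[0,0,0,0],[0,0,0,0]])

```text
clock: 52.67
tcp_pos: [0.5933, -0.0285, 0.1732]
eef_rot: [3.047, -0.764, -0.001]
contact_force: [0.3, -0.0, -2.5]
finger_gap: 0.647
grip_force: 64.5
```

servo_tool(plan=[[0,0,-0.1,0],[0,0,-0.1,0],[0,0,0,0],[0,0,0,0]])

```text
clock: 53.0
tcp_pos: [0.5934, -0.0285, 0.1673]
eef_rot: [3.047, -0.764, -0.001]
contact_force: [0.0, -0.7, -3.3]
finger_gap: 0.649
grip_force: 64.5
```

servo_tool(plan=[[0,0,-0.1,0],[0,0,-0.1,0],[0,0,0,0],[0,0,0,0]])

```text
clock: 53.33
tcp_pos: [0.5939, -0.0285, 0.1614]
eef_rot: [-3.047, 0.764, -0.001]
contact_force: [0.2, 0.8, -3.0]
finger_gap: 0.649
grip_force: 64.5
```

servo_tool(plan=[[0,0,-0.2,0],[0,0,-0.2,0],[0,0,-0.2,0],[0,0,-0.18,0],[0,0,0,0],[0,0,0,0]])

```text
clock: 53.83
tcp_pos: [0.5939, -0.0283, 0.1376]
eef_rot: [-3.047, 0.764, -0.0]
contact_force: [2.3, -0.1, -4.5]
finger_gap: 0.651
grip_force: 64.4
```

servo_tool(plan=[[0,0,-0.07,0],[0,0,-0.04,0],[0,0,0,0],[0,0,0,0]])

```text
clock: 54.17
tcp_pos: [0.5939, -0.0285, 0.1351]
eef_rot: [-3.047, 0.764, -0.001]
contact_force: [3.1, 0.7, -3.3]
finger_gap: 0.654
grip_force: 64.5
```

servo_tool(plan=[[0,0,-0.03,0],[0,0,0,0],[0,0,0,0]])

```text
clock: 54.42
tcp_pos: [0.5939, -0.0285, 0.1342]
eef_rot: [-3.047, 0.764, -0.001]
contact_force: [2.5, 0.3, -0.5]
finger_gap: 0.644
grip_force: 64.6
```

servo_tool(plan=[[0,0,-0.03,0],[0,0,0,0],[0,0,0,0]])

```text
clock: 54.67
tcp_pos: [0.5939, -0.0285, 0.1332]
eef_rot: [-3.047, 0.764, -0.001]
contact_force: [2.3, 0.7, -1.1]
finger_gap: 0.647
grip_force: 64.6
```

servo_tool(plan=[[0.02,0,-0.03,0],[0,0,0,0],[0,0,0,0]])

```text
clock: 54.92
tcp_pos: [0.594, -0.0286, 0.1321]
eef_rot: [3.047, -0.765, -0.001]
contact_force: [1.4, 0.2, -1.2]
finger_gap: 0.651
grip_force: 64.7
```

servo_tool(plan=[[0,0,-0.03,0],[0,0,0,0],[0,0,0,0]])

```text
clock: 55.17
tcp_pos: [0.5941, -0.0286, 0.132]
eef_rot: [-3.047, 0.764, -0.0]
contact_force: [-0.3, 0.3, 5.5]
finger_gap: 0.651
grip_force: 65.3
```

servo_tool(plan=[[0,0,0,0],[0,0,0,0],[0,0,0,0],[0,0,0,0],[0,0,0,0],[0,0,0.3,0],[0,0,0.8,0],[0,0,1,0],[0,0,0.9,0],[0,0,0,0],[0,0,0,0]], hand=1)

```text
clock: 56.08
tcp_pos: [0.5955, -0.0287, 0.2239]
eef_rot: [-3.046, 0.764, -0.008]
contact_force: [-0.8, 0.0, -1.0]
finger_gap: 0.998
grip_force: 0.0
```

servo_tool(plan=[[0.14,0.6,0,0],[0.14,0.93,0,0],[0.14,0.93,0,0],[0.14,0.93,0,0],[0.14,0.93,-0.4,0],[0.14,0.93,-0.6,0],[0.14,0.93,-0.8,0],[0.14,0.93,-0.8,0],[0.14,0.83,-0.8,0],[0,0,0,0],[0,0,0,0],[0,0,0,0],[0,0,0,0]])

```text
clock: 57.17
tcp_pos: [0.6329, 0.2074, 0.1201]
eef_rot: [3.045, -0.768, 0.003]
contact_force: [0.4, -0.2, -0.1]
finger_gap: 1.003
grip_force: 0.0
```

Run:
```python
from ring import *
w=snap('wrist','w29');o=get_obs();print(o['clock'],o['tcp_pos'],yaw(),o['finger_gap'])
print(near(w,'grn',(.641,.218),True),[np.round(b) for b in blobs(w,'grn')],proj(w,[.641,.218,.016],True))
```

```text
57.2167 [0.63303395 0.20740925 0.12049298] -28.33335614170858 1.002949179460492
(array([642.8, 215.8,  47.7]), array([642.7, 215.8]), array([45.6, 47.1])) [array([ 297.,  221., 2811.])] (np.float64(295.3631327993006), np.float64(224.91722207683245))
```

servo_tool(plan=[[0.35,0.3,-0.4,0],[0,0,-0.9,0],[0,0,-0.8,0],[0,0,-0.5,0],[0,0,0,0],[0,0,0,0],[0,0,0,0],[0,0,0,0]])

```text
clock: 57.88
tcp_pos: [0.6442, 0.2186, 0.0436]
eef_rot: [-3.045, 0.765, -0.006]
contact_force: [0.7, -0.8, -0.1]
finger_gap: 1.002
grip_force: 0.0
```

Run:
```python
from ring import *
w=snap('wrist','w30');o=get_obs();print(o['clock'],o['tcp_pos'],yaw(),o['finger_gap'])
print(near(w,'grn',(.643,.216),True))
a=load('w29');A=max(blobs(a,'grn'),key=lambda b:b[2]);B=max(blobs(w,'grn'),key=lambda b:b[2]);print(tri([ray(a,*A[:2],True),ray(w,*B[:2],True)]))
```

```text
57.9333 [0.64394059 0.21878126 0.04341417] -28.18856060362245 0.9994758796027118
(array([643.8, 216.1,  49.8]), array([643.4, 216. ]), array([46.3, 48.8]))
(array([0.64107167, 0.2171417 , 0.0057717 ]), [np.float64(5.042948573794437e-05), np.float64(5.042948573790296e-05)])
```

servo_tool(plan=[[0.01,-0.04,-0.4,0],[0,0,-0.8,0],[0,0,-0.6,0],[0,0,-0.4,0],[0,0,-0.12,0],[0,0,0,0],[0,0,0,0]])

```text
clock: 58.52
tcp_pos: [0.6435, 0.2176, -0.0278]
eef_rot: [-3.047, 0.764, -0.002]
contact_force: [0.1, 0.2, -0.2]
finger_gap: 1.001
grip_force: 0.0
```

servo_tool(plan=[[0,0,0,0],[0,0,0,0],[0,0,0,0],[0,0,0,0],[0,0,0,0],[0,0,0,0]], hand=0)

```text
clock: 59.02
tcp_pos: [0.6439, 0.2179, -0.0268]
eef_rot: [-3.046, 0.764, -0.003]
contact_force: [-0.6, -0.5, 5.8]
finger_gap: 0.554
grip_force: 63.0
```

servo_tool(plan=[[0,0,0.2,0],[0,0,0.7,0],[0,0,1,0],[0,0,1,0],[0,0,1,0],[0,0,1,0],[0,0,1,0],[0,0,1,0],[0,0,0.8,0],[0,0,0.2,0]])

```text
clock: 59.85
tcp_pos: [0.6448, 0.2179, 0.2135]
eef_rot: [-3.043, 0.764, -0.01]
contact_force: [0.3, 0.4, -1.2]
finger_gap: 0.55
grip_force: 62.3
```

servo_tool(plan=[[-0.4,-0.6,0,0],[-0.56,-0.88,0,0],[-0.56,-0.88,0,0],[-0.56,-0.88,0,0],[-0.56,-0.88,0,0],[-0.56,-0.88,0,0],[-0.56,-0.88,0,0],[-0.56,-0.88,0,0],[0,0,0,0],[0,0,0,0],[0,0,0,0],[0,0,0,0],[0,0,0,0]])

```text
clock: 60.93
tcp_pos: [0.5134, 0.0161, 0.2081]
eef_rot: [-3.048, 0.761, 0.001]
contact_force: [0.1, -0.6, -1.6]
finger_gap: 0.55
grip_force: 62.4
```

Run:
```python
from held import *
from post import post
w=snap('wrist','w31');o=get_obs();print(o['clock'],o['tcp_pos'],yaw(),o['finger_gap'],o['contact_force'])
post('w31');held('w31','grn',50,o['tcp_pos'],yaw(),.0428)
```

```text
60.9833 [0.51345438 0.01592294 0.20820487] -28.03692471958013 0.5508738683613912 [-0.62094638 -0.55874252 -2.04735581]
pred [314.2  89.9] bbox [299  73  37  35 990] area [317.   90.2]
((593.6834106445312, -29.695117950439453), 8.902022361755371)
bbox [ 255  256  122  115 9096] n 135 centre tool mm [ 1.85 -1.71] rms 0.47 lat -25.2 22.0
```

servo_tool(plan=[[0.5,-0.27,0,0],[0.8,-0.43,0,0],[0.8,-0.43,0,0],[0.5,-0.28,0,0],[0.06,-0.05,-0.2,0],[0,0,-0.4,0],[0,0,-0.2,0],[0,0,0,0],[0,0,0,0],[0,0,0,0],[0,0,0,0],[0,0,0,0]])

```text
clock: 61.98
tcp_pos: [0.5933, -0.029, 0.1854]
eef_rot: [-3.047, 0.764, -0.002]
contact_force: [-0.4, 0.4, -1.7]
finger_gap: 0.554
grip_force: 62.4
```

servo_tool(plan=[[0,0.03,-0.1,0],[0,0,-0.1,0],[0,0,-0.1,0],[0,0,0,0],[0,0,0,0]])

```text
clock: 62.4
tcp_pos: [0.5928, -0.0282, 0.1753]
eef_rot: [3.047, -0.764, -0.001]
contact_force: [-0.2, -1.4, -1.6]
finger_gap: 0.552
grip_force: 62.4
```

servo_tool(plan=[[0,0,-0.1,0],[0,0,-0.1,0],[0,0,0,0],[0,0,0,0]])

```text
clock: 62.73
tcp_pos: [0.5928, -0.0282, 0.1694]
eef_rot: [3.047, -0.764, -0.001]
contact_force: [-0.6, -0.0, -2.0]
finger_gap: 0.552
grip_force: 62.4
```

servo_tool(plan=[[0,0,-0.1,0],[0,0,-0.1,0],[0,0,0,0],[0,0,0,0]])

```text
clock: 63.07
tcp_pos: [0.5934, -0.0283, 0.1637]
eef_rot: [-3.047, 0.764, -0.001]
contact_force: [-0.2, 0.6, -1.4]
finger_gap: 0.552
grip_force: 62.5
```

servo_tool(plan=[[0,0,-0.15,0],[0,0,-0.15,0],[0,0,-0.1,0],[0,0,0,0],[0,0,0,0]])

```text
clock: 63.48
tcp_pos: [0.5939, -0.0284, 0.1513]
eef_rot: [-3.047, 0.764, -0.003]
contact_force: [4.2, -1.0, -4.7]
finger_gap: 0.55
grip_force: 62.2
```

servo_tool(plan=[[0,0,-0.06,0],[0,0,-0.03,0],[0,0,0,0],[0,0,0,0]])

```text
clock: 63.82
tcp_pos: [0.5939, -0.0284, 0.1494]
eef_rot: [-3.047, 0.764, -0.003]
contact_force: [4.5, 0.3, -0.9]
finger_gap: 0.548
grip_force: 62.5
```

servo_tool(plan=[[0,0,-0.03,0],[0,0,0,0],[0,0,0,0]])

```text
clock: 64.07
tcp_pos: [0.5939, -0.0284, 0.1486]
eef_rot: [-3.047, 0.764, -0.003]
contact_force: [6.1, -0.9, 0.2]
finger_gap: 0.548
grip_force: 62.6
```

servo_tool(plan=[[0,0,-0.03,0],[0,0,0,0],[0,0,0,0]])

```text
clock: 64.32
tcp_pos: [0.5939, -0.0283, 0.1476]
eef_rot: [-3.047, 0.764, -0.003]
contact_force: [4.8, -1.3, 0.0]
finger_gap: 0.55
grip_force: 62.7
```

Light side contact with the post, so I'll nudge +x and continue down.

servo_tool(plan=[[0.035,0,-0.02,0],[0,0,0,0],[0,0,0,0]])

```text
clock: 64.57
tcp_pos: [0.5938, -0.0282, 0.1465]
eef_rot: [3.047, -0.764, -0.001]
contact_force: [4.2, -0.4, 0.0]
finger_gap: 0.552
grip_force: 62.8
```

servo_tool(plan=[[0,0,-0.03,0],[0,0,0,0],[0,0,0,0]])

```text
clock: 64.82
tcp_pos: [0.5939, -0.0282, 0.1464]
eef_rot: [-3.047, 0.764, 0.0]
contact_force: [2.0, -0.5, 4.7]
finger_gap: 0.549
grip_force: 63.2
```

servo_tool(plan=[[0,0,-0.02,0],[0,0,0,0],[0,0,0,0]])

```text
clock: 65.07
tcp_pos: [0.5939, -0.0282, 0.1464]
eef_rot: [-3.047, 0.764, -0.0]
contact_force: [0.8, -0.4, 8.4]
finger_gap: 0.552
grip_force: 63.6
```

servo_tool(plan=[[0,0,0,0],[0,0,0,0],[0,0,0,0],[0,0,0,0],[0,0,0,0],[0,0,0.2,0],[0,0,0.6,0],[0,0,0.9,0],[0,0,0.9,0],[-0.8,0.4,0.5,0],[-0.8,0.4,0,0],[-0.8,0.4,0,0.5],[0,0,0,0.5],[0,0,0,0.5],[0,0,0,0],[0,0,0,0],[0,0,0,0]], hand=1)

```text
clock: 66.48
tcp_pos: [0.5222, 0.0075, 0.2382]
eef_rot: [3.097, -0.525, 0.0]
contact_force: [0.6, 0.7, -0.1]
finger_gap: 1.002
grip_force: 0.0
```

Run:
```python
from fb import *
from ring import *
from post import post
w=snap('wrist','w32');s=snap('scene','scene6');t=snap('top','top6');o=get_obs();print(o['clock'],o['tcp_pos'],yaw(),o['contact_force'])
fb('w32',(.5942,-.029),-18,z=.1415,L=.15,W=.066,win=6)
post('w32')
for n in HUE: print(n,[np.round(b) for b in blobs(t,n) if b[1]<330],[np.round(b) for b in blobs(s,n)],[np.round(b) for b in blobs(w,n)])
# expected ring centres in scene & wrist
for n,z in(('red',.1495),('yel',.1655),('grn',.1815)): print(n,np.round(proj(s,[.5942,-.0285,z])),np.round(proj(w,[.5942,-.0285,z],True)))
P=np.array([plane(w,*c[:2],.1895,True) for c in blobs(w,'grn')]);print(P)
```

```text
66.6333 [0.52218929 0.00762854 0.23798181] -19.21083769247439 [-0.06152283  0.52839642 -0.485587  ]
guess [[279.0, 21.0], [371.0, 20.0], [373.0, 222.0], [285.0, 224.0]]
found [[281.0, 21.5], [372.1000061035156, 20.700000762939453], [374.1000061035156, 221.10000610351562], [287.0, 222.60000610351562]] (array([ 0.5941, -0.0301]), np.float64(-18.0), np.float64(0.149), np.float64(0.065))
pred [330.  117.1] bbox [316 101  33  33 795] area [332.2 116.9]
((594.3430786132812, -29.509069442749023), 9.330921173095703)
red [array([ 355.,  329., 1668.]), array([ 351.,  243., 4838.])] [array([286., 207.,  80.]), array([476., 180., 542.]), array([ 488.,  117., 3613.]), array([ 496.,   31., 2270.]), array([ 325.,   24., 1492.])] []
yel [] [array([379., 381., 822.]), array([234., 255.,  68.]), array([184., 205., 510.]), array([286., 197., 164.])] [array([ 50., 200., 286.]), array([ 332.,  122., 6246.])]
grn [array([  82.,  208., 1960.])] [array([573., 473., 388.]), array([286., 189., 134.])] [array([ 332.,  121., 4794.])]
red [285. 202.] [327. 120.]
yel [285. 195.] [328. 119.]
grn [284. 189.] [329. 119.]
[[ 0.59210876 -0.0292171   0.1895    ]]
```

```bash
python3 -c "
from cell import *
print(sign_off())"
```

```text
the job is handed in; nothing more can be done
None
```

The job is handed in after about 67 s: all three loose boards that were there are stacked on the pile, the carrier stands square on top, and the red, yellow and green rings are home on its post in that order. By the camera and contact readings, everything sits within about 1 mm and none of the placings pressed above about 17 N. The hand-in call returned no verdict.

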